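Hang the red isolation tag on the lockout rail

TASK

Take the S-hook off its little stand, put its lower end through the hole of the red tag, and with the hook lift the tag up out of the rack. Then hang the S-hook over the rail under the beam of the trainer frame and let go, so that the red tag hangs there freely from the hook; leave the yellow tag, the blue tag and the hand meter as they are.

Things in the scene. Friction and masses are not known exactly. Their poses are not given: they have to be found in the camera images.
- hook: Loose S-hook, 6 mm steel wire, 70 g, flat in its x-z plane, 114 mm tall. Origin: centre of the orange grip sleeve (36 long, 12 x 12 mm, flat sides facing +y and -y: pinch there). Stem through (x -12, z 44), (-12, 18), (12, -18), (12, -40) mm, the sleeve on its slanting middle. Starts hanging on the stand's bar, x away from the robot. A crook at each end, see its points.
- hook_crook (a point): Point (0, 0, 48) mm of hook, in the upper crook: where the axis of a 10 mm bar lies when hung. An arc of wire, centreline radius 12 mm about (x 0, z 44), from the stem at x -12 over the top (outside z 59) to a blunt end at x 11, lowest at z 45. It opens downwards. To pass a 10 mm bar lift 10 to 15 mm, then move along x: more lift brings the fingers against the bar.
- hook_seat (a point): Point (0, 0, -49) mm of hook, on top of the wire at the bottom of the lower crook, where a hung thing rests. This crook has centreline radius 12 mm about (x 0, z -40), running from the stem at x 12 round the bottom (outside z -55) to the -x side, to about (x -8, z -49), then on as a straight tip.
- hook_tip (a point): Point (-18, 0, -40) mm of hook: centre of the rounded end of the lower tip. The tip is straight for 14 mm and points to -x (towards the robot while the hook hangs) and up, 40 degrees above level. Axes as hook.
- stand: Fixed stand on which the S-hook hangs at the start: level steel bar, 10 mm thick, along its y, axis 130 mm above the table, between 12 mm square posts at y -100 and 100 mm. Nothing above it; dark base plate 8 mm high. Origin: on the table below the middle of the bar; x points away from the robot.
- red_tag: Loose red tag plate with white stripes, about 45 g, 50 mm wide (y), 85 mm tall (z), 4 mm thick (x), with an 18 mm round hole centred 70 mm above its underside, 15 mm below its top edge. Stands upright in one of the rack's three slots (which one varies), with 1.5 mm of play. Origin: centre of its underside.
- red_hole (a point): Centre of the hole of the red tag; x is the hole's axis (the tag's normal, away from the robot at the start), z up along the tag.
- yellow_tag: Loose yellow tag plate, a bystander, 50 mm wide (y), 85 mm tall (z), 4 mm thick (x), with an 18 mm round hole centred 70 mm above its underside, 15 mm below its top edge. Stands upright in one of the rack's three slots (which one varies), with 1.5 mm of play. Origin: centre of its underside.
- blue_tag: Loose blue tag plate, a bystander, 50 mm wide (y), 85 mm tall (z), 4 mm thick (x), with an 18 mm round hole centred 70 mm above its underside, 15 mm below its top edge. Stands upright in one of the rack's three slots (which one varies), with 1.5 mm of play. Origin: centre of its underside.
- rack: Fixed black rack, 60 x 250 mm, 35 mm high, three slots in a row along its y at -75, 0 and 75 mm; each is 5.5 mm wide (x), 54 mm long (y), floor 10 mm above the table, mouth at 35 mm. Tags stand in it with their faces to the rack's x. Origin: on the table under the middle slot; x points away from the robot.
- frame: Fixed frame. Rail: level 10 mm bar along y at x 0, z 250 mm, between 6 mm brackets at y -110 and 110. Above and behind it an aluminium beam, x 8 to 52, z 298 to 338, y -165 to 165 mm: an upright gripper strikes it, so lean it back to the robot by 30 to 45 degrees. Uprights 36 mm square at x 30, y +-147. Free below. Origin: on the table below the rail's middle; x away from the robot.
- rail_mid (a point): Middle of the frame's rail, on its axis, 250 mm above the table. Axes as frame (y along the rail).
- meter: Loose yellow hand meter lying flat, dial up, 130 mm along its x, 70 mm wide, 39 mm high over the dial, 300 g; a bystander. Origin: centre of its underside.

How it is judged:
By the outcome, as a careful person would: the job done as asked, in the order asked, and still so for the second after the job is handed in, with the robot touching nothing.
It also fails if it takes over 54 s, if anything falls off the work surface, if the arm or the gripper's body presses on something with over 40 N, if the wrist force passes 120 N, or if a joint passes its speed limit or range.

ROBOT

A 7-joint arm with a two-finger parallel gripper is mounted at the origin on the work surface. World frame = base frame: x ahead of the robot, y to its left, z up, the work surface at z = 0. Lengths are in m, angles in rad, forces in N, time in s.
With the tool pointing down it reaches from about 0.35 to 0.9 m from the base axis. Payload 7.2 kg.
Tool frame: the origin (TCP) lies midway between the tips of the shut fingers; the grasp point (between the pads) lies robot.grip_point_offset behind it (robot.grip_point_offset is the distance from the TCP to the grasp point, in m); z points along the fingers, y is the direction in which the jaws open and shut (so a half turn about z gives the same grasp; the last joint's range is limited). The gripper opens to 88 mm and grips with 3 to 60 N. Pads are 20 mm wide; open, the fingers measure 115 mm over their backs; the gripper's body (75 mm by 178 mm) begins 61 mm behind the grasp point.
Start: joints at [1.105, 0.411, -0.013, 1.596, 0.006, 1.134, -0.082], TCP at [0.242, -0.576, 0.223] pointing down, gripper open.
Joint ranges: [-2.95, 2.95], [-0.29, 1.99], [-1.47, 1.44], [0.14, 2.54], [-1.03, 4.17], [0.13, 1.85], [-2.86, 2.86]. Speed limits (rad/s): [2.39, 2.39, 3.01, 3.01, 3.14, 3.14, 3.14].

INTERFACE

Orientations are given as a rotation vector (axis times angle).
In Python, from station import read_state, vision, robot, finder gives the robot as it stands. The module is installed in compiled form; this text tells all that it offers.
- The arm moves only by the tool step_arm, never from a script. Its argument "plan" is a list of rows, each a list of 6 numbers: the shift along the tool's x, y, z scaled (see below), then the turn, a rotation vector about the tool's x, y, z scaled (see below). A call has 1 to 12 rows; each row shifts and turns the pose as measured when the row begins, along the tool's axes as they then stand; what a row does not reach is not made up. The controller multiplies each number of a shift by 0.025 m and each number of a turn by pi/2 rad. A row lasts 1/8 s, in which the tool goes at most 62.5 mm and 10.7 degrees, less where a joint would pass 70% of its speed; a pose out of reach is approached as far as the arm can. A call with a number of a shift or a turn outside -1 to 1 is refused whole. A call with a gripper value outside its range is refused whole. "grip" is the closure, from -1 (fully open) to 1 (shut), set as the call begins (left out, the last holds). The fingers move at their own pace and stop on an object; "squeeze" is the grip in N (left out, the last holds). Time passes only in rows, so rows that do not move let the fingers close. It gives the time, the measured TCP pose, the force and the opening at its end, in the units of the state.
- read_state(): the state, without advancing time (a new reading comes with each control period).
- vision.camera(name): name is "scene" or "side" or "wrist"; returns (picture, depth): 400x640x3 uint8, red, green, blue; 400x640 float32, m along the optical axis (not along the pixel's ray), 0 where there is no reading.
- vision.calibration(name): a dict with "intrinsics" (3x3 intrinsics, pixels), "k1" (the pictures are not rectified: a ray, as slopes to the right and down, at radius r is drawn at 1 + k1 r^2 times it, then the intrinsics apply), "cam_to_world" (4x4, takes a point from camera to world coordinates); the wrist camera has in their place "T_tool_cam" (4x4, takes a point from camera to tool coordinates, whose origin is the TCP and whose axes are the flange's). Camera axes: x right, y down, z forward; pixel columns grow to the right and rows downward; lengths in m; the calibration is good to about 2 mm. A picture is of the moment at which its call begins: read the wrist's pose just before it. calibration takes no time and is no camera call.
- robot.sign_off(): hands the job in, once; it reports no verdict.
Trained networks look in the newest picture that a camera, given by its name, has taken for a name from the list of things; names that differ only in an ending like _2 or _b are one class to them, and where a whole thing is asked for, a point or a joint stands for the part that bears it (a point fixed in the world has none). Each returns a list of dicts, best first, with "p" (0 to 1); they miss things now and then, are a little off and sometimes report something else, mostly with a low value. They report only what shows in the picture. A call takes as long as a camera call.
- finder.silhouettes(camera, query): "pixels" (400x640 bool, what is visible of it) and "extent" ([centre column, centre row, width, height] in pixels, round what is visible of it).
- finder.place_of(camera, query): "pixel" ([column, row] in pixels: a listed point, or the origin of a listed thing).
The state is a dict: "time_s": time; "qpos": joint angles; "qd": joint speeds; "joint_torque": joint torques, N m; "ee_pos": TCP position; "tcp_rot": TCP orientation; "force": force on the tool from outside, world axes, zero at the start; "wrist_torque": the same for the moment, N m; "grip_width": finger opening in m.
Only numpy, scipy, OpenCV 4.12 (cv2) and the standard library are available. Lean on these libraries where they do the work, as an engineer would, in place of code of your own. Each camera call takes 0.05 s, during which the arm holds its last target.

## Working session

There is one attempt and no reset: what is moved stays moved. The work goes in short steps, Python scripts to look and compute and a tool call to move; the robot and the scene stay as the last step left them, time stands still between calls to the robot, and variables do not carry over. Pictures are saved under pics/ and viewed, and the job is handed in when it is done.

Besides the shell and the picture viewer there is one more tool, called by a JSON object that holds its "name" and its "arguments", one argument or row to a line. step_arm: Moves the arm, as the interface text tells. Shifts and turns lie within -1 to 1; 1 stands for 0.025 m of shift or pi/2 rad of turn. Its arguments: {"type":"object","properties":{"plan":{"type":"array"},"grip":{"type":"number"},"squeeze":{"type":"number"}},"required":["plan"]}

```bash
mkdir -p pics; ls; python3 - <<'E'
from station import read_state, vision, robot, finder
import cv2, numpy as np
s=read_state(); print(s['time_s'],s['ee_pos'],s['tcp_rot'],s['grip_width'],robot.grip_point_offset)
for c in ['scene','side']:
    p,d=vision.camera(c); cv2.imwrite(f'pics/{c}0.png',p[:,:,::-1]); k=vision.calibration(c); print(c,k)
print(vision.calibration('wrist'))
print(read_state()['time_s'])
E
```

```text
pics
0.0 [ 0.24190836 -0.57575315  0.22180907] [-3.07812920e+00 -6.20549134e-01  6.31925372e-04] 0.08766130968498018 0.0187
scene {'intrinsics': array([[460.23581451,   0.        , 311.43446185],
       [  0.        , 460.23581451, 207.91899906],
       [  0.        ,   0.        ,   1.        ]]), 'k1': -0.13263142781587528, 'cam_to_world': array([[ 0.28270448,  0.66771628, -0.68864588,  1.29287027],
       [ 0.95916287, -0.18989437,  0.20963471, -0.23297078],
       [ 0.00920653, -0.71978823, -0.69413265,  0.92864343],
       [ 0.        ,  0.        ,  0.        ,  1.        ]])}
side {'intrinsics': array([[490.37129174,   0.        , 326.58047669],
       [  0.        , 490.37129174, 204.13889859],
       [  0.        ,   0.        ,   1.        ]]), 'k1': -0.061844474713434086, 'cam_to_world': array([[-0.98359471, -0.10725377,  0.14504509,  0.35064194],
       [-0.17981124,  0.64741372, -0.74062365,  1.06396147],
       [-0.0144695 , -0.75455424, -0.65607814,  1.10252538],
       [ 0.        ,  0.        ,  0.        ,  1.        ]])}
{'intrinsics': array([[323.4458041 ,   0.        , 319.33986662],
       [  0.        , 323.4458041 , 203.70851722],
       [  0.        ,   0.        ,   1.        ]]), 'k1': -0.0547201879003128, 'T_tool_cam': array([[ 7.62841553e-04, -9.52942516e-01, -3.03150093e-01,
         8.38432611e-02],
       [ 9.99999532e-01,  5.46544193e-04,  7.98337201e-04,
        -4.79952696e-04],
       [-5.95084538e-04, -3.03150560e-01,  9.52942487e-01,
        -1.62490912e-01],
       [ 0.00000000e+00,  0.00000000e+00,  0.00000000e+00,
         1.00000000e+00]])}
0.1
```

View pics/scene0.png

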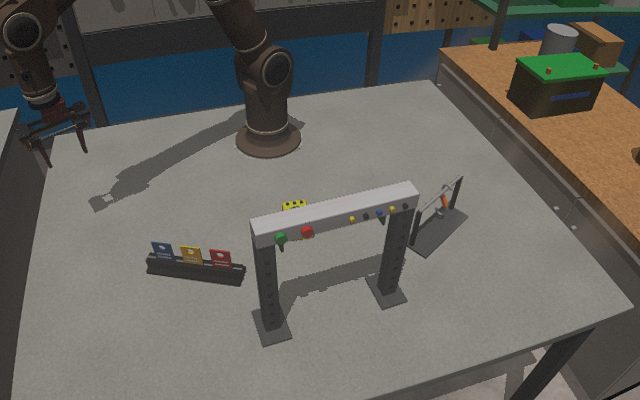

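View pics/side0.png

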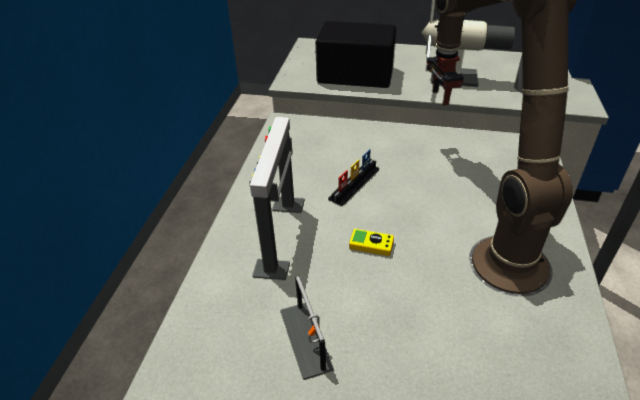

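```bash
cat > h.py <<'E'
from station import read_state, vision, robot, finder
import cv2, numpy as np
from scipy.spatial.transform import Rotation as R
def und(c,px):
    k=vision.calibration(c); K=k['intrinsics']; k1=k['k1']
    q=cv2.undistortPoints(np.array(px,float).reshape(-1,1,2),K,np.array([k1,0,0,0,0]))
    return q.reshape(-1,2)
def toolT(s=None):
    s=s or read_state(); T=np.eye(4); T[:3,:3]=R.from_rotvec(s['tcp_rot']).as_matrix(); T[:3,3]=s['ee_pos']; return T
def camT(c,Tt=None):
    k=vision.calibration(c)
    return k['cam_to_world'] if c!='wrist' else (Tt if Tt is not None else toolT())@k['T_tool_cam']
def ray(c,px,Tt=None):
    T=camT(c,Tt); n=und(c,px); d=np.c_[n,np.ones(len(n))]@T[:3,:3].T
    return T[:3,3],d
def pt(c,px,depth,Tt=None):
    o,d=ray(c,px,Tt); return o+d*np.array(depth).reshape(-1,1)
def tri(rays):
    A=np.zeros((3,3));b=np.zeros(3)
    for o,d in rays:
        d=d/np.linalg.norm(d);P=np.eye(3)-np.outer(d,d);A+=P;b+=P@o
    X=np.linalg.solve(A,b); e=[np.linalg.norm(np.cross(X-o,d/np.linalg.norm(d))) for o,d in rays]
    return X,np.array(e)
def proj(c,X,Tt=None):
    k=vision.calibration(c);T=np.linalg.inv(camT(c,Tt)); X=np.atleast_2d(X)
    p=X@T[:3,:3].T+T[:3,3]; n=p[:,:2]/p[:,2:]; r2=(n**2).sum(1,keepdims=True); n=n*(1+k['k1']*r2)
    K=k['intrinsics']; return np.c_[n[:,0]*K[0,0]+K[0,2],n[:,1]*K[1,1]+K[1,2]]
E
python3 - <<'E'
from h import *
names=['hook','hook_crook','hook_tip','stand','red_hole','red_tag','yellow_tag','blue_tag','rack','rail_mid','frame','meter']
D={}
for c in ['scene','side']:
    p,D[c]=vision.camera(c)
r={}
for n in names:
    for c in ['scene','side']:
        o=finder.place_of(c,n)[:2]
        for q in o:
            px=q['pixel']; d=D[c][int(round(px[1])),int(round(px[0]))] 
            print(n,c,np.round(px,1),round(q['p'],2),np.round(pt(c,[px],[d])[0],3))
        if o: r[n,c]=o[0]['pixel']
    if (n,'scene') in r and (n,'side') in r:
        X,e=tri([(lambda a:(a[0],a[1][0]))(ray(c,[r[n,c]])) for c in ['scene','side']]); print('   TRI',n,np.round(X,4),np.round(e,4))
print(read_state()['time_s'])
E
```

```text
hook scene [444.  200.4] 0.55 [0.529 0.376 0.087]
hook side [314.9 329.1] 0.53 [0.519 0.384 0.091]
   TRI hook [0.5218 0.3794 0.082 ] [0.002 0.002]
hook_crook scene [443.4 186.7] 0.5 [0.512 0.375 0.123]
hook_crook side [314.7 319.1] 0.47 [0.518 0.386 0.135]
   TRI hook_crook [0.5168 0.3756 0.1244] [0.0036 0.0036]
hook_tip scene [436.9 208.3] 0.42 [0.512 0.373 0.042]
hook_tip side [372.6 247.1] 0.46 [0.415 0.028 0.033]
   TRI hook_tip [0.4956 0.2616 0.1744] [0.1155 0.1155]
stand scene [431.3 229.8] 0.83 [0.558 0.339 0.012]
stand side [311.2 336.4] 0.67 [0.538 0.352 0.008]
   TRI stand [ 0.5421  0.3468 -0.0037] [0.0033 0.0033]
red_hole scene [215.5 254.5] 0.82 [ 0.546 -0.245  0.084]
red_hole side [313.2 337.8] 0.53 [0.532 0.355 0.008]
red_hole side [344.7 178.2] 0.42 [ 0.542 -0.242  0.072]
   TRI red_hole [ 0.4739 -0.058  -0.2322] [0.2454 0.2454]
red_tag scene [224.5 272.9] 0.61 [ 0.56  -0.233  0.025]
red_tag side [343.5 194.1] 0.65 [ 0.541 -0.216  0.023]
   TRI red_tag [ 0.5447 -0.2334  0.0074] [0.0009 0.0009]
yellow_tag scene [194.5 268.3] 0.68 [ 0.531 -0.303  0.031]
yellow_tag side 
[... 163 characters left out ...]
tag scene [222.5 269.4] 0.53 [ 0.554 -0.236  0.033]
blue_tag side [373.2 246.6] 0.75 [0.413 0.027 0.034]
blue_tag side [364.6 171.4] 0.69 [ 0.484 -0.341  0.034]
   TRI blue_tag [ 0.3786 -0.3416 -0.2275] [0.0978 0.0978]
rack scene [200.  272.1] 0.8 [ 0.538 -0.292  0.021]
rack scene [443.3 199.1] 0.28 [0.525 0.376 0.089]
rack side [354.2 185.4] 0.93 [ 0.512 -0.274  0.019]
rack side [353.6 183.5] 0.63 [ 0.515 -0.275  0.026]
   TRI rack [ 0.5168 -0.2949 -0.0007] [0.0027 0.0027]
rail_mid scene [167.9 267. ] 0.57 [ 0.499 -0.37   0.02 ]
rail_mid side [282.6 177.6] 0.76 [0.681 0.014 0.254]
   TRI rail_mid [ 0.6981 -0.2804  0.1263] [0.1031 0.1031]
meter side [369.9 246.1] 0.96 [0.423 0.022 0.029]
1.4
```

```bash
python3 - <<'E'
from h import *
for c in ['scene','side']:
    p,d=vision.camera(c)
    v,u=np.mgrid[0:400,0:640]; px=np.c_[u.ravel(),v.ravel()]; X=pt(c,px,d.ravel()); 
    ok=(d.ravel()>0)
    def box(lo,hi): return ok&np.all((X>lo)&(X<hi),1)
    m=box([.55,-.25,.29],[.9,.3,.345]); B=X[m]
    print(c,'beam',m.sum(),B.min(0),B.max(0))
    r=cv2.minAreaRect(B[:,:2].astype(np.float32)); print(r, cv2.boxPoints(r))
    t=B[B[:,2]>.332]; r=cv2.minAreaRect(t[:,:2].astype(np.float32)); print('top',len(t),np.median(t[:,2]),r)
    m=box([.55,-.25,.225],[.9,.3,.275]); B=X[m]; print('rail',m.sum()); 
    np.save(f'pics/rail_{c}.npy',np.c_[px[m],B])
    # stand bar
    m=box([.4,.2,.12],[.65,.5,.15]);B=X[m]; print('bar',len(B)); r=cv2.fitLine(B[:,:2].astype(np.float32),cv2.DIST_HUBER,0,.01,.01).ravel(); print(r,B.min(0),B.max(0))
    m=box([.4,.2,.004],[.68,.5,.015]);B=X[m]; print('base',len(B),cv2.minAreaRect(B[:,:2].astype(np.float32)))
    m=box([.4,-.45,.025],[.65,-.15,.045]);B=X[m]; print('rack',len(B),cv2.minAreaRect(B[:,:2].astype(np.float32)))
    m=box([.4,-.45,.05],[.65,-.15,.11]);B=X[m]; print('tags',len(B),cv2.fitLine(B[:,:2].astype(np.float32),cv2.DIST_HUBER,0,.01,.01).ravel())
b=cv2.imread('pics/side0.png'); cv2.imwrite('pics/side0c.png',cv2.resize(b[100:390,230:400],None,fx=2,fy=2,interpolation=cv2.INTER_CUBIC))
b=cv2.imread('pics/scene0.png'); cv2.imwrite('pics/scene0c.png',cv2.resize(b[160:350,140:480],None,fx=2.3,fy=2.3,interpolation=cv2.INTER_CUBIC))
E
```

```text
scene beam 5160 [ 0.68151582 -0.17184331  0.29004853] [0.75409769 0.15914308 0.34169078]
((0.7165458798408508, -0.006466090679168701), (0.05701514333486557, 0.3293917179107666), 4.485423564910889) [[ 0.67524546  0.1554959 ]
 [ 0.70100576 -0.17288698]
 [ 0.7578463  -0.16842808]
 [ 0.732086    0.1599548 ]]
top 3140 0.3381238292567443 ((0.712775707244873, -0.006839916110038757), (0.04843064397573471, 0.3285759389400482), 3.763993501663208)
rail 813
bar 264
[ 0.47471341 -0.8801404   0.5521936   0.3303958 ] [0.49039858 0.25591594 0.12079377] [0.59409807 0.44449447 0.14324956]
base 1503 ((0.5568509101867676, 0.3529859185218811), (0.26340731978416443, 0.2825533449649811), 8.674638748168945)
rack 955 ((0.5152035355567932, -0.30455031991004944), (0.2505563199520111, 0.03544700890779495), 65.67827606201172)
tags 719 [ 0.41451374  0.91004306  0.5165186  -0.30265707]
side beam 1719 [ 0.67196071 -0.17457352  0.29009221] [0.75371931 0.16418644 0.34364184]
((0.7118780612945557, -0.005740374326705933), (0.06753266602754593, 0.339131623506546), 4.094728946685791) [[ 0.66608995  0.16098149]
 [ 0.6903059  -0.17728446]
 [ 0.7576662  -0.17246224]
 [ 0.73345023  0.16580372]]
top 1159 0.33829068058973955 ((0.7132426500320435, -0.00633394718170166), (0.045258522033691406, 0.3376906216144562), 3.6019458770751953)
rail 543
bar 345
[ 0.48868763 -0.8724588   0.5203878   0.38693318] [0.48463977 0.26107272 0.12006436] [0.59497174 0.44655205 0.1445913 ]
base 2663 ((0.5403724312782288, 0.35009562969207764), (0.2790403962135315, 0.2994133532047272), 0.07010634243488312)
rack 381 ((0.5177653431892395, -0.301826149225235), (0.25368356704711914, 0.03810187056660652), 65.65190124511719)
tags 290 [ 0.41846162  0.9082345   0.5211821  -0.28888392]
```

View pics/side0c.png

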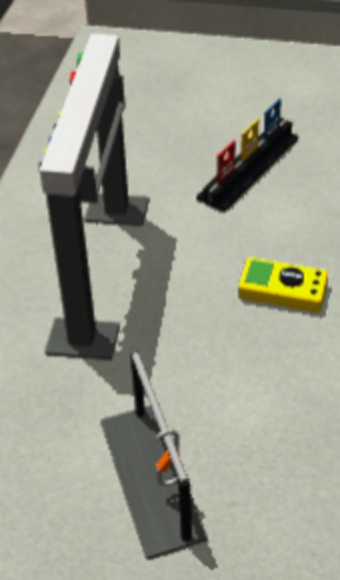

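View pics/scene0c.png

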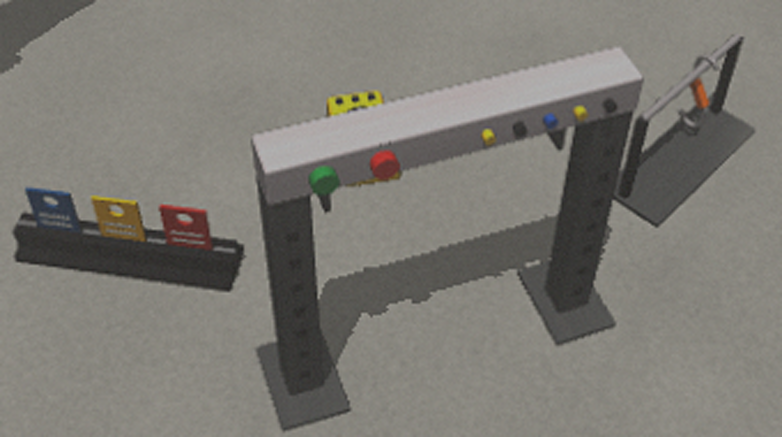

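```bash
cat >> h.py <<'E'
def Rt(yaw,lean):  # deg; tool x forward/up, z down/forward
    a=np.radians(lean); c,s=np.cos(a),np.sin(a)
    B=np.array([[c,0,s],[0,-1,0],[s,0,-c]]) # columns x,y,z in local
    return R.from_euler('z',yaw,degrees=True).as_matrix()@B
def rows(p1,R1,n=None,p0=None,R0=None,vmax=.024):
    T=toolT(); p0=T[:3,3] if p0 is None else p0; R0=T[:3,:3] if R0 is None else R0
    rv=(R.from_matrix(R0.T@R1)).as_rotvec(); ang=np.degrees(np.linalg.norm(rv)); d=p1-p0
    n=n or int(max(1,np.ceil(np.linalg.norm(d)/vmax),np.ceil(ang/9.5)))
    out=[]
    for i in range(n):
        Ri=R0@R.from_rotvec(rv*i/n).as_matrix()
        out.append(np.r_[Ri.T@(d/n)/.025, rv/n/(np.pi/2)])
    return np.round(np.array(out),2)
def show(o):
    print(len(o)); 
    for i in range(0,len(o),12): print('['+','.join('['+','.join(f'{v:g}' for v in r)+']' for r in o[i:i+12]+0.)+']')
def tcp_for_grasp(g,Rm): return np.array(g)+.0187*Rm[:,2]
E
python3 - <<'E'
from h import *
T=toolT(); print(T)
R1=Rt(29,40); g=np.array([.522,.379,.082]); p=tcp_for_grasp(g,R1)-.12*R1[:,2]; print(p,R1)
w=np.array([.42,-.2,.27])
a=rows(w,T[:3,:3]); show(a)
show(rows(p+[0,0,.04],R1,p0=w,R0=T[:3,:3]))
E
```

```text
[[ 9.21938129e-01  3.87337174e-01  2.92121912e-05  2.42090697e-01]
 [ 3.87337174e-01 -9.21938129e-01 -6.54902998e-06 -5.76201564e-01]
 [ 2.43951501e-05  1.73527680e-05 -1.00000000e+00  2.22648579e-01]
 [ 0.00000000e+00  0.00000000e+00  0.00000000e+00  1.00000000e+00]]
[0.46504968 0.34743192 0.1596003 ] [[ 0.66999757  0.48480962  0.56219471]
 [ 0.37138572 -0.87461971  0.31162962]
 [ 0.64278761  0.         -0.76604444]]
18
[[0.69,-0.62,-0.11,0,0,0],[0.69,-0.62,-0.11,0,0,0],[0.69,-0.62,-0.11,0,0,0],[0.69,-0.62,-0.11,0,0,0],[0.69,-0.62,-0.11,0,0,0],[0.69,-0.62,-0.11,0,0,0],[0.69,-0.62,-0.11,0,0,0],[0.69,-0.62,-0.11,0,0,0],[0.69,-0.62,-0.11,0,0,0],[0.69,-0.62,-0.11,0,0,0],[0.69,-0.62,-0.11,0,0,0],[0.69,-0.62,-0.11,0,0,0]]
[[0.69,-0.62,-0.11,0,0,0],[0.69,-0.62,-0.11,0,0,0],[0.69,-0.62,-0.11,0,0,0],[0.69,-0.62,-0.11,0,0,0],[0.69,-0.62,-0.11,0,0,0],[0.69,-0.62,-0.11,0,0,0]]
24
[[0.42,-0.81,0.12,0,0.02,0],[0.42,-0.81,0.13,0,0.02,0],[0.42,-0.81,0.14,0,0.02,0],[0.42,-0.81,0.16,0,0.02,0],[0.42,-0.8,0.17,0,0.02,0],[0.42,-0.8,0.18,0,0.02,0],[0.42,-0.8,0.2,0,0.02,0],[0.41,-0.8,0.21,0,0.02,0],[0.41,-0.8,0.22,0,0.02,0],[0.41,-0.79,0.24,0,0.02,0],[0.4,-0.79,0.25,0,0.02,0],[0.4,-0.79,0.26,0,0.02,0]]
[[0.4,-0.79,0.28,0,0.02,0],[0.39,-0.78,0.29,0,0.02,0],[0.39,-0.78,0.3,0,0.02,0],[0.38,-0.78,0.31,0,0.02,0],[0.37,-0.78,0.33,0,0.02,0],[0.37,-0.78,0.34,0,0.02,0],[0.36,-0.77,0.35,0,0.02,0],[0.35,-0.77,0.36,0,0.02,0],[0.35,-0.77,0.37,0,0.02,0],[0.34,-0.77,0.38,0,0.02,0],[0.33,-0.77,0.4,0,0.02,0],[0.32,-0.76,0.41,0,0.02,0]]
```

{"name": "step_arm", "arguments": {
  "plan": [
    [0.9, -0.8, -0.15, 0, 0, 0],
    [0.9, -0.8, -0.15, 0, 0, 0],
    [0.9, -0.8, -0.15, 0, 0, 0],
    [0.9, -0.8, -0.15, 0, 0, 0],
    [0.9, -0.8, -0.15, 0, 0, 0],
    [0.9, -0.8, -0.15, 0, 0, 0],
    [0.9, -0.8, -0.15, 0, 0, 0],
    [0.9, -0.8, -0.15, 0, 0, 0],
    [0.9, -0.8, -0.15, 0, 0, 0],
    [0.9, -0.8, -0.15, 0, 0, 0],
    [0.9, -0.8, -0.15, 0, 0, 0],
    [0.9, -0.8, -0.15, 0, 0, 0]
  ],
  "grip": 0.15
}}

```text
time_s: 3.0
ee_pos: [0.4017, -0.2424, 0.2694]
tcp_rot: [3.078, 0.613, 0.001]
force: [0.5, -0.6, -0.3]
grip_width: 0.0372
```

{"name": "step_arm", "arguments": {
  "plan": [
    [0.5, -1, 0.12, 0, 0.03, 0],
    [0.5, -1, 0.13, 0, 0.03, 0],
    [0.5, -1, 0.14, 0, 0.03, 0],
    [0.5, -1, 0.16, 0, 0.03, 0],
    [0.5, -1, 0.17, 0, 0.03, 0],
    [0.5, -1, 0.18, 0, 0.03, 0],
    [0.5, -1, 0.2, 0, 0.03, 0],
    [0.5, -1, 0.21, 0, 0.03, 0],
    [0.5, -1, 0.22, 0, 0.03, 0],
    [0.5, -1, 0.24, 0, 0.03, 0],
    [0.5, -1, 0.25, 0, 0.03, 0],
    [0.5, -1, 0.26, 0, 0.03, 0]
  ]
}}

```text
time_s: 4.5
ee_pos: [0.4359, 0.1076, 0.2564]
tcp_rot: [-2.852, -0.575, -0.868]
force: [0.6, -0.2, -0.9]
grip_width: 0.0376
```

```bash
python3 - <<'E'
from h import *
T=toolT(); print(np.round(T,3), read_state()['qpos'])
R1=Rt(29,40); g=np.array([.522,.379,.082]); p=tcp_for_grasp(g,R1)-.12*R1[:,2]
show(rows(p,R1,vmax=.03))
E
```

```text
[[ 0.765  0.385  0.515  0.436]
 [ 0.325 -0.923  0.207  0.108]
 [ 0.555  0.009 -0.832  0.256]
 [ 0.     0.     0.     1.   ]] [ 0.40037512 -0.24074659 -0.5780175   2.36337983 -0.55037259  0.449721
 -0.94101708]
9
[[0.21,-0.94,0.65,0.01,0.01,-0.01],[0.21,-0.93,0.66,0.01,0.01,-0.01],[0.21,-0.92,0.67,0.01,0.01,-0.01],[0.21,-0.92,0.68,0.01,0.01,-0.01],[0.21,-0.91,0.69,0.01,0.01,-0.01],[0.21,-0.9,0.7,0.01,0.01,-0.01],[0.21,-0.89,0.71,0.01,0.01,-0.01],[0.21,-0.89,0.72,0.01,0.01,-0.01],[0.21,-0.88,0.73,0.01,0.01,-0.01]]
```

{"name": "step_arm", "arguments": {
  "plan": [
    [0.21, -0.94, 0.65, 0.01, 0.01, -0.01],
    [0.21, -0.93, 0.66, 0.01, 0.01, -0.01],
    [0.21, -0.92, 0.67, 0.01, 0.01, -0.01],
    [0.21, -0.92, 0.68, 0.01, 0.01, -0.01],
    [0.21, -0.91, 0.69, 0.01, 0.01, -0.01],
    [0.21, -0.9, 0.7, 0.01, 0.01, -0.01],
    [0.21, -0.89, 0.71, 0.01, 0.01, -0.01],
    [0.21, -0.89, 0.72, 0.01, 0.01, -0.01]
  ]
}}

```text
time_s: 5.5
ee_pos: [0.4448, 0.2438, 0.1953]
tcp_rot: [-2.755, -0.716, -0.909]
force: [0.7, -0.6, 0.3]
grip_width: 0.0369
```

```bash
python3 - <<'E'
from h import *
T=toolT(); print(np.round(T,3), read_state()['qpos'])
p,d=vision.camera('wrist'); np.save('pics/w1d.npy',d); np.save('pics/w1T.npy',T)
cv2.imwrite('pics/w1.png',p[:,:,::-1])
for n in ['hook','hook_crook','hook_tip','hook_seat']:
    for q in finder.place_of('wrist',n)[:2]:
        px=q['pixel']; dd=d[int(round(px[1])),int(round(px[0]))]; print(n,px,q['p'],pt('wrist',[px],[dd],T)[0])
for q in finder.silhouettes('wrist','hook')[:2]: print(q['extent'],q['p'])
E
```

```text
[[ 0.702  0.486  0.521  0.445]
 [ 0.393 -0.874  0.286  0.244]
 [ 0.594  0.004 -0.804  0.195]
 [ 0.     0.     0.     1.   ]] [ 0.43905036  0.03912733 -1.0759977   2.37851088  0.77383598  0.15385029
 -2.42015173]
hook [240.0, 145.0] 0.82 [0.51734513 0.37241809 0.09797703]
hook_crook [226.2, 118.5] 0.67 [0.51802994 0.37570037 0.14000785]
hook_tip [247.0, 178.6] 0.65 [0.5049955  0.36945959 0.04389093]
hook_seat [244.4, 165.5] 0.76 [0.52717585 0.39645426 0.00959171]
[238.8, 141.4, 32.5, 75.4] 0.65
[268.9, 157.0, 237.5, 85.2] 0.23
```

View pics/w1.png

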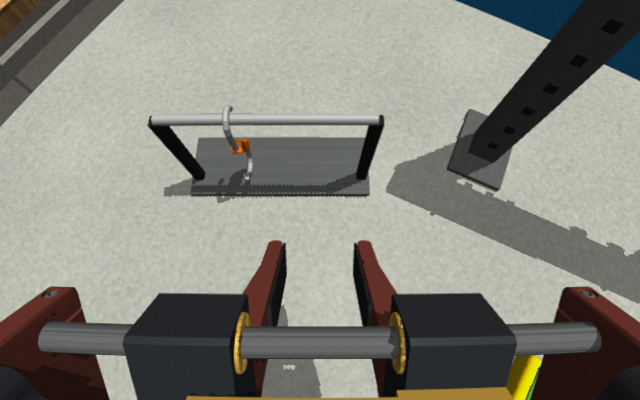

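```bash
cat > fit.py <<'E'
import numpy as np, itertools
from scipy.optimize import least_squares
from scipy.spatial.transform import Rotation as R
S=[([1.105,0.411,-0.013,1.596,0.006,1.134,-0.082],[.2421,-.5762,.2226],np.array([[.9219,.3873,0],[.3873,-.9219,0],[0,0,-1]])),
([0.40037512,-0.24074659,-0.5780175,2.36337983,-0.55037259,0.449721,-0.94101708],[.4359,.1076,.2564],R.from_rotvec([-2.852,-.575,-.868]).as_matrix()),
([0.43905036,0.03912733,-1.0759977,2.37851088,0.77383598,0.15385029,-2.42015173],[.4448,.2438,.1953],R.from_rotvec([-2.755,-.716,-.909]).as_matrix())]
def fk(q,x,sg):
    d1,L1,a1,L2,a2,L3,a3,b,e=x
    rz=lambda t:R.from_euler('z',t).as_matrix(); ry=lambda t:R.from_euler('y',t).as_matrix()
    M=rz(b+sg[0]*q[0])@ry(q[1]); p=np.array([0,0,d1])+M@[0,0,0]
    M1=M@rz(sg[1]*q[2]); p=p+M1@[a1,0,L1]
    M2=M1@ry(q[3]); p=p+M2@[a2,0,0]
    M3=M2@rz(sg[2]*q[4]); p=p+M3@[0,0,L2]
    M4=M3@ry(q[5]); p=p+M4@[a3,0,0]
    M5=M4@rz(sg[3]*q[6]+e); p=p+M5@[0,0,L3]
    return p,M5
def res(x,sg,w=.3):
    o=[]
    for q,p,Rm in S:
        pp,M=fk(q,x,sg); o+=list(pp-p)+list(w*(M-Rm).ravel())
    return o
if __name__=='__main__':
  best=[]
  for sg in itertools.product([1,-1],repeat=4):
    for b in np.arange(-3,3.2,1.05):
      for e in np.arange(-3,3.2,1.05):
        r=least_squares(res,[.3,.4,0,.4,0,.3,0,b,e],args=(sg,),max_nfev=100)
        best.append((r.cost,sg,r.x))
  best.sort(key=lambda t:t[0])
  for c in best[:3]: print(c[0],c[1],np.round(c[2],3))
  c=best[0]
  for q,p,Rm in S: pp,M=fk(q,c[2],c[1]); print(pp-p, np.abs(M-Rm).max())
E
python3 fit.py
```

```text
0.00031402724410129694 (-1, -1, -1, -1) [ 2.55e-01  5.08e-01  2.90e-02  4.44e-01  7.00e-03  2.92e-01  4.00e-03
 -6.60e-02 -4.77e+00]
0.0003140272441012971 (-1, -1, -1, -1) [ 0.255  0.508  0.029  0.444  0.007  0.292  0.004 -0.066  1.513]
0.0003140272441012979 (-1, -1, -1, -1) [ 0.255  0.508  0.029  0.444  0.007  0.292  0.004 -0.066  1.513]
[6.59646005e-03 2.93345509e-03 3.32757575e-06] 0.007138855294440194
[0.00151416 0.00528915 0.00159048] 0.0342223960989651
[-0.00362652  0.00114035 -0.00159381] 0.03463128498815288
```

```bash
cat > ik.py <<'E'
from fit import *
X=[ .255,.508,.029,.444,.007,.292,.004,-.066,1.513]; SG=(-1,)*4
lo=np.array([-2.95,-.29,-1.47,.14,-1.03,.13,-2.86]);hi=np.array([2.95,1.99,1.44,2.54,4.17,1.85,2.86])
def ik(p,Rm,q0,n=12,seed=0):
    rng=np.random.default_rng(seed);best=[]
    f=lambda q:np.r_[(lambda a:np.r_[(a[0]-p),.3*(a[1]-Rm).ravel()])(fk(q,X,SG)),0.002*(q-q0)]
    for i in range(n):
        s=np.clip(q0+rng.normal(0,.1+.6*(i>0),7),lo+.01,hi-.01)
        r=least_squares(f,s,bounds=(lo,hi),max_nfev=150)
        pp,M=fk(r.x,X,SG); best.append((np.linalg.norm(pp-p)*1000,np.degrees(np.linalg.norm(R.from_matrix(M.T@Rm).as_rotvec())),np.round(r.x,2),round(np.minimum(r.x-lo,hi-r.x).min(),2)))
    return sorted(best,key=lambda b:b[0]+b[1]-3*b[3])[:2]
E
python3 - <<'E'
from h import *; from ik import *
q0=np.array(read_state()['qpos'])
for name,g,yaw in [('stand',[.522,.379,.082],29),('standout',[.49,.362,.1],29),('high',[.46,.3,.27],20),('mid',[.46,0,.27],0),('rackbehind',[.575,-.25,.15],-24),('rack',[.56,-.24,.13],-24),('racklift',[.56,-.24,.25],-24),('railpre',[.65,-.01,.22],4),('rail',[.683,-.008,.203],4)]:
  for a in [30,35,40]:
    Rm=Rt(yaw,a); p=tcp_for_grasp(g,Rm)
    for b in ik(p,Rm,q0)[:1]: print(name,a,*b)
E
```

```text
stand 30 0.08223303196062393 0.01722243073512853 [-0.56  0.5  -0.21  2.05  1.14  0.19 -2.86] 0.0
stand 35 13.303063128351717 2.795228864844518 [-0.69  0.48 -0.05  2.05  1.11  0.13 -2.86] 0.0
stand 40 29.44642687221598 6.228745233969949 [-0.73  0.46 -0.02  2.04  1.1   0.13 -2.86] 0.0
standout 30 0.0995524154911657 0.020104451385028206 [-0.59  0.42 -0.18  2.13  1.11  0.18 -2.86] 0.0
standout 35 14.084477774130454 2.832407064123278 [-0.72  0.4  -0.04  2.13  1.09  0.13 -2.86] 0.0
standout 40 30.492363268977336 6.171282830081365 [-0.77  0.38  0.01  2.12  1.08  0.13 -2.86] 0.0
high 30 0.0075663565967970725 0.0012025910064944036 [ 0.37  0.12 -1.17  2.11  0.56  0.55 -2.39] 0.3
high 35 0.006152039506584411 0.0009281989308094253 [ 0.35  0.07 -1.13  2.17  0.66  0.44 -2.5 ] 0.31
high 40 0.028779727501260476 0.0028463088473112733 [ 0.32  0.04 -1.1   2.22  0.87  0.35 -2.73] 0.13
mid 30 0.04008358832312029 0.008351799153554404 [ 0.35 -0.14 -0.38  2.29 -0.15  0.46 -1.48] 0.15
mid 35 0.05004966045476431 0.0114233414755761 [ 0.19 -0.16 -0.22  2.35 -0.14  0.34 -1.5 ] 0.13
mid 40 0.06973847236122796 0.0
[... 878 characters left out ...]
 0.011201627030841122 0.0017302399104795387 [ 0.97  0.18 -0.71  2.13  0.71  0.22 -2.32] 0.09
railpre 30 0.011267217832989514 0.002009964729629148 [ 0.72  0.42 -0.94  1.94  0.7   0.49 -2.12] 0.36
railpre 35 0.008977360792126073 0.0015394569191255053 [ 0.7   0.38 -0.88  2.01  0.78  0.35 -2.21] 0.22
railpre 40 0.0074401250304105965 0.00045782557799785203 [ 0.61  0.33 -0.74  2.06  0.89  0.19 -2.35] 0.06
rail 30 0.011199644601424618 0.0018133396665081197 [ 0.63  0.49 -0.87  1.88  0.76  0.49 -2.16] 0.36
rail 35 0.008695085872605925 0.00105598898601924 [ 0.6   0.45 -0.8   1.94  0.84  0.35 -2.26] 0.22
rail 40 0.013263116941083659 0.0019043499321432338 [ 0.49  0.4  -0.64  2.    0.97  0.19 -2.41] 0.06
```

```bash
python3 - <<'E'
from h import *; from ik import *
F=np.diag([-1,-1,1])
for flip in [0,1]:
 for q0 in [np.array([.3,.4,-.4,2,.8,.4,-2.2+2.2*flip]),np.array([-.5,.4,.4,2,-.5,.4,-1.5+3*flip]),np.array([0,.4,0,2,3.1,.4,-1.5+3*flip])]:
  for name,g,yaw in [('stand',[.522,.379,.082],29),('standout',[.49,.362,.1],29),('mid',[.46,0,.27],0),('rack',[.56,-.24,.13],-24),('rail',[.683,-.008,.203],4)]:
   for a in [30,35,45]:
    Rm=Rt(yaw,a)@(F if flip else np.eye(3)); p=tcp_for_grasp(g,Rm)
    for b in ik(p,Rm,q0,8)[:1]: 
        if b[0]<1: print(flip,name,a,np.round(b[0],1),b[2],b[3])
E
```

```text
0 stand 30 0.0 [-0.67  0.49 -0.08  2.05  0.94  0.14 -2.69] 0.01
0 standout 30 0.1 [-0.59  0.42 -0.18  2.13  1.11  0.18 -2.86] 0.0
0 mid 30 0.0 [ 0.06 -0.13 -0.11  2.29 -0.04  0.46 -1.59] 0.16
0 mid 35 0.0 [-0.07 -0.15  0.    2.35  0.    0.34 -1.63] 0.14
0 mid 45 0.2 [-0.53 -0.2   0.4   2.46  0.96  0.13 -2.58] 0.0
0 rack 30 0.0 [ 0.58  0.37 -0.29  2.11  0.68  0.18 -2.28] 0.05
0 rail 30 0.0 [ 0.5   0.43 -0.68  1.88  0.55  0.44 -2.  ] 0.31
0 rail 35 0.0 [ 0.48  0.4  -0.63  1.94  0.63  0.3  -2.09] 0.17
0 stand 30 0.1 [-1.03  0.52  0.38  2.04 -0.84  0.13 -0.99] 0.0
0 standout 30 0.1 [-1.11  0.45  0.45  2.13 -0.88  0.13 -0.96] 0.0
0 mid 30 0.0 [-0.33 -0.14  0.24  2.29  0.09  0.46 -1.72] 0.15
0 mid 35 0.0 [-0.25 -0.16  0.16  2.35  0.1   0.34 -1.72] 0.13
0 mid 45 0.3 [ 0.39 -0.2  -0.39  2.46 -0.95  0.13 -0.69] 0.0
0 rack 30 0.0 [ 0.12  0.37  0.26  2.11 -0.53  0.17 -1.15] 0.04
0 rail 30 0.0 [-0.31  0.37  0.34  1.88 -0.45  0.42 -1.15] 0.29
0 rail 35 0.0 [-0.21  0.35  0.22  1.94 -0.51  0.28 -1.07] 0.15
0 stand 30 0.0 [-0.57  0.5  -0.21  2.05  1.14  0.19 -2.86] 0.0
0 stand 35 0.3 [-1.1   0.53  0
[... 2894 characters left out ...]
0.22
1 standout 35 0.0 [-0.21  0.5  -0.65  2.19  1.81  0.38 -0.33] 0.25
1 standout 45 0.0 [ 0.04  0.69 -0.99  2.28  2.23  0.73 -0.6 ] 0.26
1 mid 30 0.0 [-0.68 -0.16  0.56  2.29  0.24  0.47  1.28] 0.13
1 mid 35 0.0 [-0.93 -0.22  0.75  2.35  0.55  0.39  0.98] 0.07
1 mid 45 0.1 [-0.61 -0.21  0.47  2.46  1.05  0.15  0.47] 0.02
1 rack 30 0.0 [ 0.82  0.42 -0.59  2.12  1.06  0.27  0.52] 0.14
1 rack 35 0.0 [ 0.62  0.37 -0.34  2.18  1.59  0.13 -0.05] 0.0
1 rack 45 0.0 [ 1.01  0.51 -0.82  2.28  2.36  0.46 -0.7 ] 0.26
1 rail 30 0.0 [ 0.77  0.59 -1.08  1.88  0.99  0.6   0.81] 0.39
1 rail 35 0.0 [ 0.74  0.53 -1.    1.94  1.06  0.44  0.71] 0.31
1 rail 45 0.0 [ 0.48  0.39 -0.61  2.06  1.85  0.13 -0.16] 0.0
```

```bash
cat >> h.py <<'E'
F=np.diag([-1.,-1,1])
def Rf(yaw,lean): return Rt(yaw,lean)@F
Rz=lambda d:R.from_euler('z',d,degrees=True).as_matrix()
E
python3 - <<'E'
from h import *
R1=Rt(29,28)@Rz(-85)
show(rows(np.array([.44,.27,.2]),R1))
E
```

```text
9
[[0.04,-0.11,0.01,0.01,-0.01,-0.1],[0.06,-0.1,0.01,0.01,-0.01,-0.1],[0.08,-0.09,0.01,0.01,-0.01,-0.1],[0.09,-0.08,0.01,0.01,-0.01,-0.1],[0.1,-0.06,0.01,0.01,-0.01,-0.1],[0.11,-0.04,0.01,0.01,-0.01,-0.1],[0.12,-0.02,0.01,0.01,-0.01,-0.1],[0.12,0,0,0.01,-0.01,-0.1],[0.12,0.02,0,0.01,-0.01,-0.1]]
```

{"name": "step_arm", "arguments": {
  "plan": [
    [0.04, -0.11, 0.01, 0.01, -0.01, -0.1],
    [0.06, -0.1, 0.01, 0.01, -0.01, -0.11],
    [0.08, -0.09, 0.01, 0.01, -0.01, -0.11],
    [0.09, -0.08, 0.01, 0.01, -0.01, -0.11],
    [0.1, -0.06, 0.01, 0.01, -0.01, -0.11],
    [0.11, -0.04, 0.01, 0.01, -0.01, -0.11],
    [0.12, -0.02, 0.01, 0.01, -0.01, -0.11],
    [0.12, 0, 0, 0.01, -0.01, -0.11],
    [0.12, 0.02, 0, 0.01, -0.01, -0.11]
  ]
}}

```text
time_s: 6.92
ee_pos: [0.4394, 0.2647, 0.2006]
tcp_rot: [1.456, 2.46, 0.559]
force: [0.3, 0.3, 0.1]
grip_width: 0.0374
```

```bash
python3 - <<'E'
from h import *
T=toolT(); print(np.round(T,3), read_state()['qpos'])
R1=Rf(29,32); g=np.array([.522,.379,.082]); p=tcp_for_grasp(g,R1)-.10*R1[:,2]; print(p)
show(rows(p,R1))
E
```

```text
[[-0.481  0.79   0.381  0.439]
 [ 0.877  0.434  0.206  0.265]
 [-0.003  0.434 -0.901  0.201]
 [ 0.     0.     0.     1.   ]] [ 0.62315895  0.27003695 -1.44314943  2.20040697  0.7439405   0.57745461
 -0.82164151]
[0.48431925 0.35811322 0.15094631]
10
[[0.24,0.22,0.32,-0.01,-0.01,-0.1],[0.21,0.25,0.32,-0.01,-0.01,-0.1],[0.17,0.28,0.33,-0.01,-0.01,-0.1],[0.13,0.3,0.33,-0.01,-0.01,-0.1],[0.08,0.31,0.33,-0.01,-0.01,-0.1],[0.03,0.32,0.33,-0.01,-0.01,-0.1],[-0.01,0.32,0.33,-0.01,-0.01,-0.1],[-0.06,0.31,0.34,-0.01,-0.01,-0.1],[-0.1,0.29,0.34,-0.01,-0.01,-0.1],[-0.14,0.27,0.34,-0.01,-0.01,-0.1]]
```

{"name": "step_arm", "arguments": {
  "plan": [
    [0.24, 0.22, 0.32, -0.01, -0.01, -0.11],
    [0.21, 0.25, 0.32, -0.01, -0.01, -0.11],
    [0.17, 0.28, 0.33, -0.01, -0.01, -0.11],
    [0.13, 0.3, 0.33, -0.01, -0.01, -0.11],
    [0.08, 0.31, 0.33, -0.01, -0.01, -0.11],
    [0.03, 0.32, 0.33, -0.01, -0.01, -0.1],
    [-0.01, 0.32, 0.33, -0.01, -0.01, -0.1],
    [-0.06, 0.31, 0.34, -0.01, -0.01, -0.1],
    [-0.1, 0.29, 0.34, -0.01, -0.01, -0.1]
  ]
}}

```text
time_s: 8.05
ee_pos: [0.4773, 0.3447, 0.1546]
tcp_rot: [-0.593, 2.464, 0.204]
force: [-0.4, 0.8, 0.9]
grip_width: 0.0373
```

```bash
cat > look.py <<'E'
import sys
from h import *
T=toolT(); print(np.round(T,3), np.round(read_state()['qpos'],2))
p,d=vision.camera('wrist'); nm=sys.argv[1]; np.savez(f'pics/{nm}.npz',d=d,T=T)
cv2.imwrite(f'pics/{nm}.png',p[:,:,::-1])
for n in sys.argv[2:]:
    for q in finder.place_of('wrist',n)[:2]:
        px=q['pixel']; dd=d[int(round(px[1])),int(round(px[0]))]; print(n,np.round(px,1),round(q['p'],2),np.round(dd,3),np.round(pt('wrist',[px],[dd],T)[0],4))
E
python3 look.py w2 hook hook_crook hook_tip hook_seat stand
```

```text
[[-0.727 -0.458  0.512  0.477]
 [-0.367  0.889  0.273  0.345]
 [-0.58   0.011 -0.814  0.155]
 [ 0.     0.     0.     1.   ]] [ 0.2   0.48 -1.24  2.24  1.52  0.65 -0.08]
hook [331.2 210.4] 0.94 0.254 [0.5118 0.3743 0.0902]
hook_crook [331.7 264.7] 0.87 0.228 [0.5137 0.3741 0.1362]
hook_tip [328.  163.4] 0.76 0.276 [0.5068 0.3701 0.0453]
hook_tip [332.8 263.7] 0.5 0.228 [0.5137 0.375  0.1352]
hook_seat [325.4 167.4] 0.76 0.333 [0.5465 0.3897 0.0082]
stand [296.  148.1] 0.79 0.312 [0.536  0.3519 0.0075]
```

View pics/w2.png

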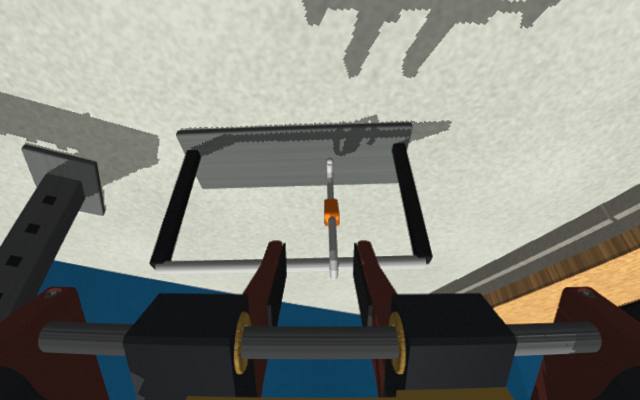

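```bash
python3 - <<'E'
from h import *
z=np.load('pics/w2.npz'); d=z['d'];T=z['T']
v,u=np.mgrid[0:400,0:640]; px=np.c_[u.ravel(),v.ravel()]; X=pt('wrist',px,d.ravel(),T); ok=d.ravel()>0
cam=camT('wrist',T)[:3,3]
m=ok&(X[:,2]>.118)&(X[:,2]<.14)&(X[:,0]>.45)&(X[:,0]<.62)&(X[:,1]>.25)&(X[:,1]<.46)&(u.ravel()<445)&(v.ravel()>240)&(v.ravel()<290)
B=X[m]; U=u.ravel()[m]
k=((U>170)&(U<260))|((U>385)&(U<415))|((U>290)&(U<315))
B=B[k]; print(len(B))
r=B-cam; r/=np.linalg.norm(r,axis=1,keepdims=True)
ctr=B+0.0043*r
l=cv2.fitLine(ctr.astype(np.float32),cv2.DIST_HUBER,0,.001,.001).ravel(); print(l, np.degrees(np.arctan2(-l[0],l[1]))%180)
im=cv2.imread('pics/w2.png')[:,:,::-1].astype(int)
o=(im[:,:,0]>150)&(im[:,:,2]<80)&(v>190)&(v<235)&(u>310)&(u<350); print('orange',o.sum(), u[o].mean(),v[o].mean(),np.median(X[o.ravel()],0), X[o.ravel()].min(0),X[o.ravel()].max(0))
# hook pixels plane: sil
q=finder.silhouettes('wrist','hook')[0]; M=q['pixels']&(d>0)
P=X[M.ravel()]; P=P[(P[:,2]>.02)]
# remove outlier far
l2=cv2.fitLine(P[:,:2].astype(np.float32),cv2.DIST_HUBER,0,.001,.001).ravel(); print('hook plane',len(P),l2,np.degrees(np.arctan2(l2[1],l2[0])),P.min(0),P.max(0))
for a,b in [(.03,.05),(.05,.075),(.075,.1),(.1,.12),(.12,.135),(.135,.15)]:
    s=P[(P[:,2]>a)&(P[:,2]<b)]
    if len(s): print(a,len(s),np.median(s,0))
E
```

```text
1939
[-0.48649943  0.8736513  -0.00718055  0.53941476  0.3498189   0.13039038] 29.11158
orange 103 331.00970873786406 217.75728155339806 [0.51228967 0.3732182  0.09612896] [0.33350388 0.27021516 0.09339969] [0.51998152 0.3816427  0.2384926 ]
hook plane 1010 [0.87410975 0.48572847 0.51539063 0.37647793] 29.06021 [0.50252426 0.36872454 0.03115691] [0.53247796 0.38744751 0.14148091]
0.03 153 [0.52645293 0.38257384 0.03722604]
0.05 100 [0.52913948 0.38362162 0.06047346]
0.075 284 [0.51269071 0.37478536 0.09351759]
0.1 171 [0.50929379 0.37317259 0.10963943]
0.12 177 [0.5100412  0.37329199 0.12780811]
0.135 125 [0.51603967 0.37709775 0.1387796 ]
```

```bash
python3 - <<'E'
from h import *
R1=Rf(29.1,33); g=np.array([.5239,.3812,.0795]); p=tcp_for_grasp(g,R1); q=p-.06*R1[:,2]
show(rows(q,R1)); show(rows(p,R1,p0=q,R0=R1))
E
```

```text
3
[[-0.06,0.13,0.72,0,0.01,-0.01],[-0.08,0.13,0.72,0,0.01,-0.01],[-0.09,0.12,0.72,0,0.01,-0.01]]
3
[[0,0,0.8,0,0,0],[0,0,0.8,0,0,0],[0,0,0.8,0,0,0]]
```

{"name": "step_arm", "arguments": {
  "plan": [
    [-0.06, 0.13, 0.72, 0, 0.01, -0.01],
    [-0.08, 0.13, 0.72, 0, 0.01, -0.01],
    [-0.09, 0.12, 0.72, 0, 0.01, -0.01],
    [0, 0, 0, 0, 0, 0]
  ]
}}

```text
time_s: 8.9
ee_pos: [0.5058, 0.3691, 0.1146]
tcp_rot: [-0.644, 2.497, 0.175]
force: [0.4, 0.2, 0.2]
grip_width: 0.0375
```

```bash
python3 - <<'E'
from h import *
print(np.round(toolT(),3), np.round(read_state()['qpos'],2))
R1=Rf(29.1,33); g=np.array([.5239,.3812,.0795]); p=tcp_for_grasp(g,R1); q=p-.06*R1[:,2]
show(rows(p,R1))
E
```

```text
[[-0.734 -0.481  0.48   0.506]
 [-0.409  0.877  0.252  0.369]
 [-0.542 -0.011 -0.84   0.115]
 [ 0.     0.     0.     1.   ]] [ 0.09  0.62 -1.14  2.15  1.55  0.72 -0.02]
3
[[0.01,0.03,0.8,0,0,0],[0.01,0.03,0.8,0,0,0],[0.01,0.03,0.8,0,0,0]]
```

{"name": "step_arm", "arguments": {
  "plan": [
    [0.01, 0.03, 0.8, 0, 0, 0],
    [0.01, 0.03, 0.8, 0, 0, 0],
    [0.01, 0.03, 0.8, 0, 0, 0],
    [0, 0, 0, 0, 0, 0]
  ]
}}

```text
time_s: 9.4
ee_pos: [0.5329, 0.3851, 0.0658]
tcp_rot: [-0.637, 2.496, 0.176]
force: [0.2, -1.1, 0.1]
grip_width: 0.0375
```

```bash
python3 look.py w3 hook hook_tip hook_crook; python3 -c "
from h import *
R1=Rf(29.1,33); g=np.array([.5239,.3812,.0795]); p=tcp_for_grasp(g,R1)
show(rows(p,R1))"
```

```text
[[-0.735 -0.477  0.482  0.533]
 [-0.404  0.879  0.253  0.385]
 [-0.544 -0.009 -0.839  0.066]
 [ 0.     0.     0.     1.   ]] [ 0.02  0.74 -1.06  2.11  1.71  0.75 -0.11]
hook [320.2 275. ] 0.78 0.148 [0.5122 0.3751 0.0879]
hook [317.4 201.7] 0.42 0.194 [0.5252 0.3799 0.0327]
hook_tip [319.2 189.9] 0.86 0.168 [0.504  0.3697 0.0442]
hook_crook [321.9 381.1] 0.88 0.119 [0.5112 0.3757 0.1322]
1
[[0.08,0.02,0.12,-0.01,0,0]]
```

View pics/w3.png

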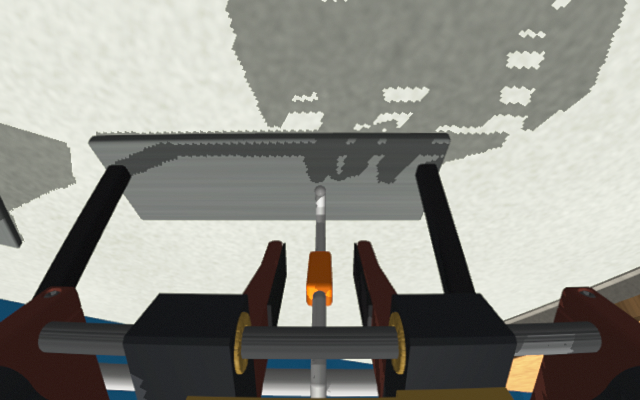

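{"name": "step_arm", "arguments": {
  "plan": [
    [0.08, 0.02, 0.12, -0.01, 0, 0],
    [0, 0, 0, 0, 0, 0],
    [0, 0, 0, 0, 0, 0],
    [0, 0, 0, 0, 0, 0]
  ],
  "grip": 1,
  "squeeze": 40
}}

```text
time_s: 10.1
ee_pos: [0.533, 0.3856, 0.065]
tcp_rot: [-0.644, 2.493, 0.197]
force: [-0.0, -0.6, 0.0]
grip_width: 0.0115
```

```bash
python3 -c "
from h import *
T=toolT();print(np.round(T,3),read_state()['grip_width'],read_state()['force'])
p=T[:3,3]; xh=np.array([.874,.486,0]); Rm=T[:3,:3]
a=p+[0,0,.012]; b=a-.045*xh
show(rows(a,Rm,n=2)); show(rows(b,Rm,p0=a,R0=Rm,n=3))
c=b+[0,0,.1]; show(rows(c,Rm,p0=b,R0=Rm,n=4))"
```

```text
[[-0.733 -0.485  0.477  0.533]
 [-0.404  0.874  0.269  0.386]
 [-0.547  0.004 -0.837  0.065]
 [ 0.     0.     0.     1.   ]] 0.01152828047201642 [-0.01714816 -0.56147285  0.04810331]
2
[[-0.13,0,-0.2,0,0,0],[-0.13,0,-0.2,0,0,0]]
3
[[0.5,0,-0.33,0,0,0],[0.5,0,-0.33,0,0,0],[0.5,0,-0.33,0,0,0]]
4
[[-0.55,0,-0.84,0,0,0],[-0.55,0,-0.84,0,0,0],[-0.55,0,-0.84,0,0,0],[-0.55,0,-0.84,0,0,0]]
```

{"name": "step_arm", "arguments": {
  "plan": [
    [-0.13, 0, -0.2, 0, 0, 0],
    [-0.13, 0, -0.2, 0, 0, 0],
    [0, 0, 0, 0, 0, 0]
  ]
}}

```text
time_s: 10.48
ee_pos: [0.5328, 0.3858, 0.0778]
tcp_rot: [-0.644, 2.493, 0.198]
force: [0.6, 0.2, 0.0]
grip_width: 0.012
```

```bash
python3 look.py w4 hook_tip hook_crook
```

```text
[[-0.733 -0.486  0.477  0.533]
 [-0.405  0.874  0.269  0.386]
 [-0.547  0.004 -0.837  0.078]
 [ 0.     0.     0.     1.   ]] [ 0.04  0.72 -1.08  2.11  1.68  0.72 -0.08]
hook_tip [320.5 190. ] 0.94 0.167 [0.5026 0.3703 0.0573]
hook_tip [318.4 385.8] 0.63 0.116 [0.5097 0.3728 0.1462]
hook_crook [319.5 383.5] 0.59 0.116 [0.5092 0.373  0.1455]
```

View pics/w4.png

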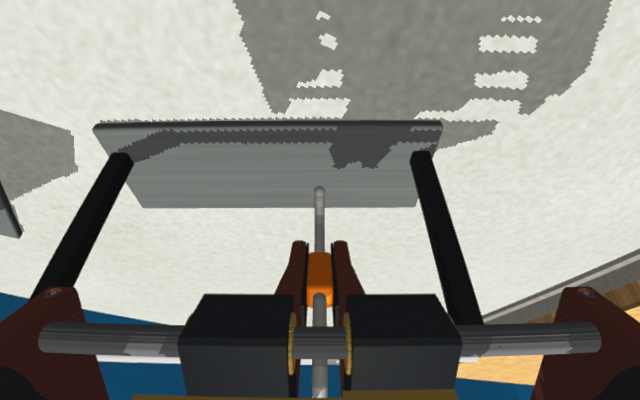

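{"name": "step_arm", "arguments": {
  "plan": [
    [0.5, 0, -0.33, 0, 0, 0],
    [0.5, 0, -0.33, 0, 0, 0],
    [0.5, 0, -0.33, 0, 0, 0],
    [-0.4, 0, -0.9, 0, 0, 0],
    [-0.4, 0, -0.9, 0, 0, 0],
    [-0.4, 0, -0.9, 0, 0, 0],
    [-0.4, 0, -0.9, 0, 0, 0]
  ]
}}

```text
time_s: 11.5
ee_pos: [0.4709, 0.3509, 0.1728]
tcp_rot: [-0.651, 2.5, 0.193]
force: [-0.2, 0.3, -1.0]
grip_width: 0.0118
```

```bash
cat >> h.py <<'E'
def hookM(yaw,o):
    T=np.eye(4); T[:3,:3]=Rz(yaw); T[:3,3]=o; return T
Tg=np.eye(4); Tg[:3,:3]=np.array([[-.733,-.486,.477],[-.404,.874,.269],[-.547,.004,-.837]]); Tg[:3,:3]=R.from_matrix(Tg[:3,:3]).as_matrix(); Tg[:3,3]=[.533,.3856,.065]
H=np.linalg.inv(Tg)@hookM(29.06,[.5224,.3804,.082])   # tool->hook
def hook_now(): return toolT()@H
def tool_for_hook(yaw,o,tilt=0):  # tilt>0 : less lean
    M=hookM(yaw,o); M[:3,:3]=M[:3,:3]@R.from_euler('y',tilt,degrees=True).as_matrix()
    return M@np.linalg.inv(H)
E
python3 - <<'E'
from h import *; from ik import *
T=toolT(); print(np.round(T,3), np.round(read_state()['qpos'],2),read_state()['grip_width']); h=hook_now(); print(np.round(h,3))
q0=np.array(read_state()['qpos'])
xr=np.array([.911,-.412,0]); hole=np.array([.547,-.235,.08])
for nm,yaw,o in [('B',0,[.49,-.05,.25]),('C',-24.3,hole+.05*xr+[0,0,.11]),('D',-24.3,hole+.05*xr+[0,0,.04]),('E',-24.3,hole+[0,0,.05]),('rail',3.7,[.683,-.008,.202])]:
  for tilt in (0,4,-6):
    t=tool_for_hook(yaw,o,tilt)
    b=ik(t[:3,3],t[:3,:3],q0,10)[0]; print(nm,tilt,np.round(b[0],1),np.round(b[1],1),b[2:])
a=tool_for_hook(15,[.47,.2,.23]); b=tool_for_hook(-5,[.49,-.1,.25])
show(rows(a[:3,3],a[:3,:3],vmax=.028)); show(rows(b[:3,3],b[:3,:3],p0=a[:3,3],R0=a[:3,:3],vmax=.028))
E
```

```text
[[-0.735 -0.488  0.471  0.471]
 [-0.41   0.873  0.265  0.351]
 [-0.54   0.001 -0.842  0.173]
 [ 0.     0.     0.     1.   ]] [ 0.24  0.45 -1.28  2.18  1.32  0.65  0.15] 0.011789818339053197
[[ 0.873 -0.488  0.006  0.46 ]
 [ 0.488  0.873  0.007  0.346]
 [-0.008 -0.003  1.     0.19 ]
 [ 0.     0.     0.     1.   ]]
B 0 0.1 0.0 (array([ 0.51, -0.04, -0.41,  2.29, -0.33,  0.34,  1.95]), np.float64(0.21))
B 4 0.1 0.0 (array([ 0.64, -0.03, -0.55,  2.25, -0.22,  0.43,  1.84]), np.float64(0.26))
B -6 0.2 0.0 (array([ 0.23, -0.06, -0.13,  2.36, -0.62,  0.2 ,  2.25]), np.float64(0.07))
C 0 0.0 0.0 (array([ 1.16,  0.51, -1.05,  2.02,  1.19,  0.5 ,  0.48]), np.float64(0.37))
C 4 0.0 0.0 (array([ 1.2 ,  0.58, -1.13,  1.97,  1.11,  0.62,  0.57]), np.float64(0.34))
C -6 0.0 0.0 (array([ 1.02,  0.41, -0.83,  2.09,  1.43,  0.31,  0.19]), np.float64(0.18))
D 0 0.0 0.0 (array([ 0.98,  0.56, -0.8 ,  2.07,  1.47,  0.38,  0.18]), np.float64(0.25))
D 4 0.0 0.0 (array([ 1.04,  0.61, -0.9 ,  2.02,  1.29,  0.48,  0.39]), np.float64(0.35))
D -6 0.0 0.0 (array([ 1.1 ,  0.64, -0.97,  2.13,  1.9 ,  0.49, -0.17]),
[... 398 characters left out ...]
ay([ 0.84,  0.72, -1.25,  1.87,  1.15,  0.73,  0.71]), np.float64(0.22))
rail -6 0.0 0.0 (array([ 0.81,  0.58, -1.09,  1.99,  1.37,  0.44,  0.44]), np.float64(0.31))
6
[[0.21,-0.9,-0.45,0.01,0,0.02],[0.18,-0.91,-0.43,0.01,0,0.02],[0.14,-0.93,-0.41,0.01,0,0.02],[0.11,-0.94,-0.39,0.01,0,0.02],[0.08,-0.95,-0.37,0.01,0,0.02],[0.04,-0.96,-0.35,0.01,0,0.02]]
11
[[0.14,-1.09,-0.18,0.01,0,0.02],[0.11,-1.09,-0.16,0.01,0,0.02],[0.08,-1.1,-0.14,0.01,0,0.02],[0.05,-1.1,-0.13,0.01,0,0.02],[0.02,-1.11,-0.11,0.01,0,0.02],[-0.01,-1.11,-0.09,0.01,0,0.02],[-0.04,-1.11,-0.07,0.01,0,0.02],[-0.07,-1.11,-0.05,0.01,0,0.02],[-0.1,-1.11,-0.03,0.01,0,0.02],[-0.13,-1.1,-0.01,0.01,0,0.02],[-0.16,-1.1,0.01,0.01,0,0.02]]
```

{"name": "step_arm", "arguments": {
  "plan": [
    [0.2, -0.9, -0.45, 0.01, 0, 0.02],
    [0.18, -0.91, -0.43, 0.01, 0, 0.02],
    [0.14, -0.93, -0.41, 0.01, 0, 0.02],
    [0.1, -0.94, -0.39, 0.01, 0, 0.02],
    [0.08, -0.95, -0.37, 0.01, 0, 0.02],
    [0.04, -0.96, -0.35, 0.01, 0, 0.02],
    [0.14, -1, -0.18, 0.01, 0, 0.02],
    [0.1, -1, -0.16, 0.01, 0, 0.02],
    [0.08, -1, -0.14, 0.01, 0, 0.02],
    [0.05, -1, -0.13, 0.01, 0, 0.02],
    [0.02, -1, -0.1, 0.01, 0, 0.02],
    [0, -1, -0.1, 0.01, 0, 0.02]
  ]
}}

```text
time_s: 13.0
ee_pos: [0.4819, 0.0429, 0.2136]
tcp_rot: [-0.1, 2.592, 0.062]
force: [-0.3, 0.5, -0.7]
grip_width: 0.0121
```

```bash
python3 - <<'E'
from h import *
print(np.round(hook_now(),3), np.round(read_state()['qpos'],2),read_state()['grip_width'])
b=tool_for_hook(-20,[.49,-.18,.245]);show(rows(b[:3,3],b[:3,:3],vmax=.028))
E
```

```text
[[ 0.996 -0.084  0.032  0.471]
 [ 0.084  0.996 -0.017  0.042]
 [-0.03   0.02   0.999  0.231]
 [ 0.     0.     0.     1.   ]] [ 1.   -0.08 -1.12  2.32 -0.21  0.31  1.69] 0.012091600008801927
9
[[-0.05,-1.01,-0.08,0.02,0,0.03],[-0.09,-1.01,-0.05,0.02,0,0.03],[-0.13,-1.01,-0.02,0.02,0,0.03],[-0.17,-1,0.01,0.02,0,0.03],[-0.2,-1,0.04,0.02,0,0.03],[-0.24,-0.98,0.07,0.02,0,0.03],[-0.28,-0.97,0.09,0.02,0,0.03],[-0.32,-0.96,0.12,0.02,0,0.03],[-0.36,-0.94,0.15,0.02,0,0.03]]
```

{"name": "step_arm", "arguments": {
  "plan": [
    [-0.05, -1, -0.08, 0.02, 0, 0.03],
    [-0.1, -1, -0.05, 0.02, 0, 0.03],
    [-0.13, -1, -0.02, 0.02, 0, 0.03],
    [-0.17, -1, 0.01, 0.02, 0, 0.03],
    [-0.2, -1, 0.04, 0.02, 0, 0.03],
    [-0.24, -0.98, 0.07, 0.02, 0, 0.03],
    [-0.28, -0.97, 0.1, 0.02, 0, 0.03],
    [-0.32, -0.96, 0.12, 0.02, 0, 0.03],
    [-0.36, -0.94, 0.15, 0.02, 0, 0.03]
  ]
}}

```text
time_s: 14.12
ee_pos: [0.4838, -0.1932, 0.2244]
tcp_rot: [0.585, 2.548, -0.176]
force: [-0.3, 0.1, -0.2]
grip_width: 0.0115
```

```bash
python3 look.py w5 red_hole red_tag hook_tip rack; python3 - <<'E'
from h import *
print(np.round(hook_now(),3))
E
```

```text
[[-0.774  0.439  0.456  0.484]
 [ 0.372  0.898 -0.233 -0.193]
 [-0.512 -0.011 -0.859  0.224]
 [ 0.     0.     0.     1.   ]] [ 1.34  0.04 -1.13  2.23  0.44  0.4   0.97]
red_hole [311.7 176. ] 0.73 0.441 [ 6.130e-01 -2.701e-01  4.000e-04]
red_hole [311.2 135.9] 0.71 0.353 [ 0.5329 -0.2289  0.0316]
red_tag [312.4 135.9] 0.68 0.352 [ 0.5328 -0.2273  0.0328]
hook_tip [317.8 190. ] 0.61 0.167 [ 0.4526 -0.1785  0.2048]
rack [250.6 128.9] 0.56 0.365 [ 0.5041 -0.2918  0.0168]
[[ 0.9    0.434  0.044  0.475]
 [-0.435  0.901 -0.006 -0.186]
 [-0.042 -0.014  0.999  0.242]
 [ 0.     0.     0.     1.   ]]
```

View pics/w5.png

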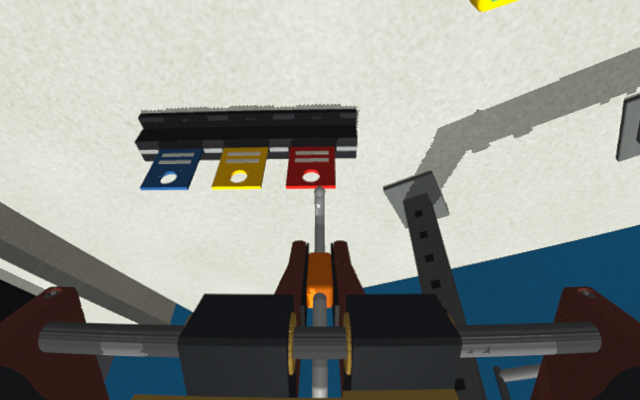

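```bash
cat > tag.py <<'E'
import sys
from h import *
nm=sys.argv[1]; z=np.load(f'pics/{nm}.npz'); d=z['d'];T=z['T']
im=cv2.imread(f'pics/{nm}.png'); hsv=cv2.cvtColor(im,cv2.COLOR_BGR2HSV)
v,u=np.mgrid[0:400,0:640]; px=np.c_[u.ravel(),v.ravel()]; X=pt('wrist',px,d.ravel(),T)
red=((hsv[:,:,0]<6)|(hsv[:,:,0]>174))&(hsv[:,:,1]>190)&(hsv[:,:,2]>90)
n,l,st,c=cv2.connectedComponentsWithStats(red.astype(np.uint8)); 
i=1+np.argmax(st[1:,4]*[1 if st[k,1]<260 else 0 for k in range(1,n)]); m=l==i; print('comp',st[i],c[i])
M=(cv2.erode(m.astype(np.uint8),np.ones((3,3)))>0)&(d>0); P=X[M.ravel()]
li=cv2.fitLine(P[:,:2].astype(np.float32),cv2.DIST_HUBER,0,.001,.001).ravel(); yv=li[:2]*np.sign(li[1]); yaw=np.degrees(np.arctan2(-yv[0],yv[1])); print('yaw',yaw)
# plane fit
cen=np.median(P,0); _,s,Vt=np.linalg.svd(P-P.mean(0)); nrm=Vt[2]; nrm*=np.sign(nrm[0]); print('normal',nrm,'rms',s[2]/np.sqrt(len(P)))
# intersect hole contour rays w/ plane
cnts,h=cv2.findContours(m.astype(np.uint8),cv2.RETR_CCOMP,cv2.CHAIN_APPROX_NONE)
o0=P.mean(0)
def onplane(pix):
    o,r=ray('wrist',pix,T); t=((o0-o)@nrm)/(r@nrm); return o+r*t[:,None]
for ct,hh in zip(cnts,h[0]):
    if len(ct)<12: continue
    Q=onplane(ct.reshape(-1,2).astype(float)); print('hole' if hh[3]>=0 else 'outer',len(ct),'centre',np.round((Q.min(0)+Q.max(0))/2,4),'min',np.round(Q.min(0),4),'max',np.round(Q.max(0),4))
    if hh[3]<0:
        yy=Q[:,:2]@yv; print('  width',yy.max()-yy.min(),'mid along y',(yy.max()+yy.min())/2, o0[:2]@yv)
E
python3 tag.py w5
```

```text
comp [ 286  147   49   41 1254] [310.61323764 169.88357257]
yaw -24.792107
normal [ 0.90783452 -0.419322   -0.00235355] rms 0.0005414067451705611
outer 168 centre [ 0.5442 -0.2342  0.0667] min [ 0.5341 -0.256   0.0356] max [ 0.5543 -0.2125  0.0979]
  width 0.04793274638374988 mid along y 0.01554789209326489 0.015542637221872824
hole 46 centre [ 0.5444 -0.2339  0.0833] min [ 0.5399 -0.2436  0.0745] max [ 0.5489 -0.2242  0.0921]
hole 81 centre [ 0.5444 -0.2337  0.0565] min [ 0.536  -0.2518  0.0505] max [ 0.5527 -0.2157  0.0624]
hole 77 centre [ 0.5445 -0.2335  0.0448] min [ 0.5362 -0.2515  0.0386] max [ 0.5528 -0.2156  0.051 ]
```

```bash
cat >> h.py <<'E'
TAG=np.array([.5462,-.2347,.081]); YR=-24.8; xr=np.array([np.cos(np.radians(YR)),np.sin(np.radians(YR)),0])
E
python3 - <<'E'
from h import *
print(hook_now()@np.array([-.018,0,-.04,1]))
c=tool_for_hook(YR,TAG+.048*xr+[0,0,.10]); dd=tool_for_hook(YR,TAG+.048*xr+[0,0,.041])
show(rows(c[:3,3],c[:3,:3],vmax=.026)); show(rows(dd[:3,3],dd[:3,:3],p0=c[:3,3],R0=c[:3,:3],vmax=.022))
E
```

```text
[ 0.45677599 -0.17754126  0.20257864  1.        ]
6
[[-0.56,-0.08,0.8,0,0,0],[-0.56,-0.08,0.81,0,0,0],[-0.55,-0.08,0.81,0,0,0],[-0.55,-0.09,0.82,0,0,0],[-0.54,-0.09,0.82,0,0,0],[-0.53,-0.09,0.82,0,0,0]]
3
[[0.43,0,0.66,0,0,0],[0.43,0,0.66,0,0,0],[0.43,0,0.66,0,0,0]]
```

{"name": "step_arm", "arguments": {
  "plan": [
    [-0.56, -0.08, 0.8, 0, 0, 0],
    [-0.56, -0.08, 0.8, 0, 0, 0],
    [-0.55, -0.08, 0.8, 0, 0, 0],
    [-0.55, -0.09, 0.82, 0, 0, 0],
    [-0.54, -0.09, 0.82, 0, 0, 0],
    [-0.53, -0.09, 0.82, 0, 0, 0],
    [0, 0, 0, 0, 0, 0]
  ]
}}

```text
time_s: 15.25
ee_pos: [0.6016, -0.2558, 0.161]
tcp_rot: [0.567, 2.551, -0.171]
force: [-0.0, 0.6, -1.6]
grip_width: 0.0122
```

```bash
python3 look.py w6 red_hole hook_tip;  python3 - <<'E'
from h import *
h=hook_now(); print(np.round(h,3)); r=h[:3,3]-TAG; print('rel x,y,z',r@xr, r[:2]@[-xr[1],xr[0]], r[2])
dd=tool_for_hook(YR,TAG+.048*xr+[0,0,.041])
show(rows(dd[:3,3],dd[:3,:3],vmax=.022))
E
```

```text
[[-0.779  0.426  0.46   0.602]
 [ 0.361  0.905 -0.227 -0.256]
 [-0.513 -0.011 -0.859  0.161]
 [ 0.     0.     0.     1.   ]] [ 0.97  0.42 -0.85  2.04  1.06  0.48  0.49]
red_hole [313.2  88.3] 0.85 0.275 [ 0.5855 -0.2555  0.0012]
hook_tip [320.6 188.2] 0.72 0.169 [ 0.571  -0.2404  0.1398]
[[ 0.904  0.426  0.043  0.591]
 [-0.426  0.905 -0.002 -0.25 ]
 [-0.04  -0.016  0.999  0.18 ]
 [ 0.     0.     0.     1.   ]]
rel x,y,z 0.04711918838058884 0.005024511603566739 0.09856458608112252
3
[[0.37,-0.05,0.67,0,-0.01,0],[0.38,-0.06,0.66,0,-0.01,0],[0.39,-0.06,0.65,0,-0.01,0]]
```

View pics/w6.png

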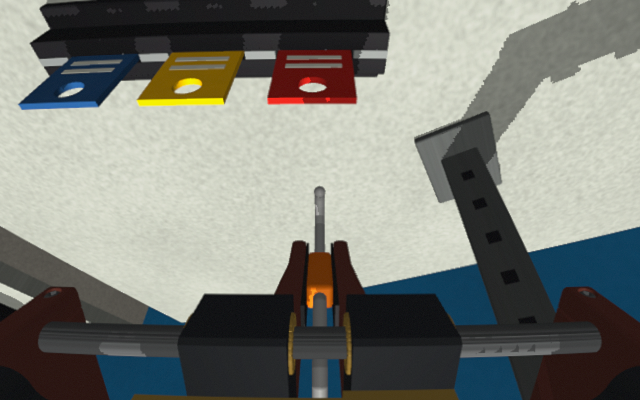

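```bash
python3 tag.py w6
```

```text
comp [268  96  88   8 557] [310.47217235  99.32495512]
yaw -25.123241
normal [ 0.31829687 -0.15371227  0.93544622] rms 0.000507183349320381
outer 183 centre [ 0.5457 -0.2349  0.0954] min [ 0.5339 -0.2578  0.0943] max [ 0.5575 -0.2119  0.0966]
  width 0.04872747263406517 mid along y 0.01924920069388302 0.01863823248372448
```

{"name": "step_arm", "arguments": {
  "plan": [
    [0.37, -0.06, 0.67, 0, -0.01, 0],
    [0.38, -0.06, 0.66, 0, -0.01, 0],
    [0.38, -0.06, 0.66, 0, -0.01, 0],
    [0, 0, 0, 0, 0, 0]
  ]
}}

```text
time_s: 15.9
ee_pos: [0.5994, -0.2598, 0.1077]
tcp_rot: [0.553, 2.5, -0.185]
force: [0.5, 0.7, -0.3]
grip_width: 0.0118
```

```bash
python3 look.py w7 red_hole hook_tip; python3 tag.py w7; python3 - <<'E'
from h import *
h=hook_now(); print(np.round(h,3)); r=h[:3,3]-TAG; print('rel x,y,z',r@xr, r[:2]@[-xr[1],xr[0]], r[2])
E
```

```text
[[-0.754  0.425  0.501  0.599]
 [ 0.347  0.905 -0.246 -0.26 ]
 [-0.558 -0.012 -0.83   0.108]
 [ 0.     0.     0.     1.   ]] [ 0.81  0.46 -0.65  2.13  1.53  0.36  0.02]
red_hole [321.2 146.7] 0.61 0.259 [ 6.123e-01 -2.651e-01 -6.000e-04]
red_hole [319.7 383. ] 0.46 0.118 [ 0.5764 -0.2474  0.1747]
hook_tip [319.2 191.4] 0.79 0.167 [ 0.5692 -0.2454  0.0873]
comp [ 263   87  113   84 6620] [319.41450151 133.25377644]
yaw -24.615568
normal [ 0.90896469 -0.41682582 -0.00627893] rms 0.0006736539183740716
outer 363 centre [ 0.5445 -0.234   0.0663] min [ 0.5341 -0.2565  0.0343] max [ 0.5549 -0.2116  0.0984]
  width 0.04944177074539945 mid along y 0.01399948259048946 0.014097297037819145
hole 89 centre [ 0.5447 -0.2339  0.0824] min [ 0.5408 -0.2425  0.0746] max [ 0.5487 -0.2253  0.0903]
hole 160 centre [ 0.5445 -0.2339  0.0564] min [ 0.5366 -0.2513  0.0521] max [ 0.5525 -0.2166  0.0607]
hole 151 centre [ 0.5445 -0.2339  0.0444] min [ 0.5365 -0.2512  0.0402] max [ 0.5525 -0.2165  0.0486]
[[ 0.905  0.425 -0.008  0.591]
 [-0.425  0.905  0.021 -0.254]
 [ 0.016 -0.015  1.     0.127]
 [ 0.     0.     0.     1.   ]]
rel x,y,z 0.04854967203862981 0.0006569736759584575 0.04551394365211013
```

View pics/w7.png

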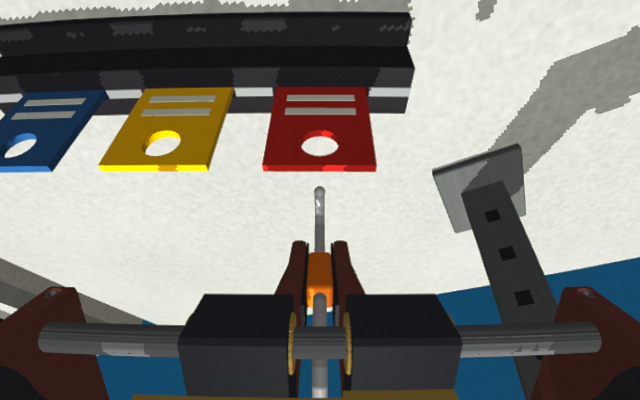

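```bash
python3 - <<'E'
from h import *
for x,z in [(.028,.0405)]:
    d=tool_for_hook(YR,TAG+x*xr+[0,0,z]); show(rows(d[:3,3],d[:3,:3],n=2))
E
```

```text
2
[[0.4,-0.01,-0.15,-0.01,0,0],[0.4,-0.01,-0.14,-0.01,0,0]]
```

{"name": "step_arm", "arguments": {
  "plan": [
    [0.4, -0.01, -0.15, 0, 0, 0],
    [0.4, -0.01, -0.14, 0, 0, 0],
    [0, 0, 0, 0, 0, 0]
  ]
}}

```text
time_s: 16.42
ee_pos: [0.5836, -0.2527, 0.1084]
tcp_rot: [0.554, 2.492, -0.186]
force: [0.2, 0.1, -0.7]
grip_width: 0.0119
```

```bash
python3 look.py w8 red_hole hook_tip; python3 - <<'E'
from h import *
h=hook_now(); print(np.round(h,3)); r=h[:3,3]-TAG; print('rel x,y,z',r@xr, r[:2]@[-xr[1],xr[0]], r[2])
s,_=vision.camera('side'); cv2.imwrite('pics/s8.png',cv2.resize(s[120:240,270:430,::-1],None,fx=4,fy=4,interpolation=cv2.INTER_CUBIC))
im=cv2.imread('pics/w8.png'); cv2.imwrite('pics/w8c.png',cv2.resize(im[60:300,220:420],None,fx=2.4,fy=2.4,interpolation=cv2.INTER_CUBIC))
E
```

```text
[[-0.749  0.427  0.507  0.584]
 [ 0.347  0.904 -0.249 -0.253]
 [-0.564 -0.011 -0.826  0.108]
 [ 0.     0.     0.     1.   ]] [ 0.82  0.44 -0.66  2.18  1.61  0.35 -0.07]
red_hole [322.8 169.5] 0.92 0.28 [ 6.220e-01 -2.682e-01 -2.000e-04]
hook_tip [319.4 189.5] 0.73 0.154 [ 0.5445 -0.2338  0.0951]
[[ 0.904  0.427 -0.013  0.574]
 [-0.427  0.904  0.022 -0.247]
 [ 0.021 -0.015  1.     0.125]
 [ 0.     0.     0.     1.   ]]
rel x,y,z 0.030132524971383915 0.0003031250542351576 0.044134919295292216
```

View pics/w8c.png

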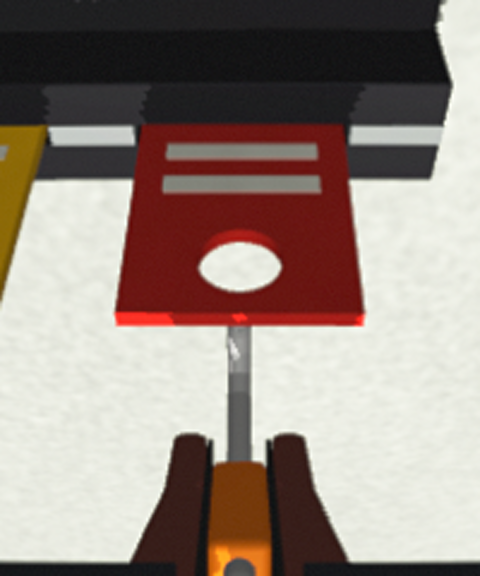

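View pics/s8.png

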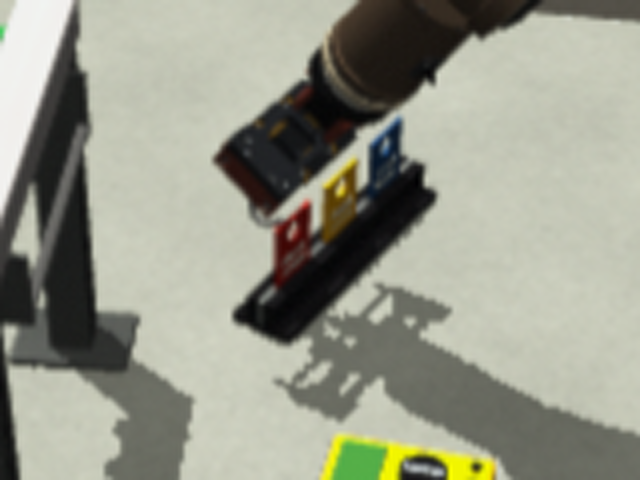

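```bash
python3 - <<'E'
from h import *
T=toolT()
for x,z in [(.024,.0405)]:
    d=tool_for_hook(YR,TAG+x*xr+[0,0,z]); show(rows(d[:3,3],T[:3,:3],n=1)); print(np.degrees(R.from_matrix(T[:3,:3].T@d[:3,:3]).as_rotvec()))
E
```

```text
1
[[0.29,0,-0.02,0,0,0]]
[-0.95434029  1.18596302  0.07055053]
```

{"name": "step_arm", "arguments": {
  "plan": [
    [0.31, 0, 0.02, 0, 0, 0],
    [0, 0, 0, 0, 0, 0]
  ]
}}

```text
time_s: 16.88
ee_pos: [0.5794, -0.2507, 0.1038]
tcp_rot: [0.555, 2.49, -0.186]
force: [-0.0, -0.5, -0.3]
grip_width: 0.0116
```

```bash
cat > rel.py <<'E'
import sys
from h import *
h=hook_now(); r=h[:3,3]-TAG; print('rel x,y,z',np.round([r@xr, r[:2]@[-xr[1],xr[0]], r[2]],4),'tilt',h[2,:2],'tip z',(h@[-.018,0,-.04,1])[2]-TAG[2],read_state()['force'],read_state()['time_s'])
for a in sys.argv[1:]:
    x,z=map(float,a.split(',')); T=toolT(); d=tool_for_hook(YR,TAG+x*xr+[0,0,z]); print(a); show(rows(d[:3,3],T[:3,:3],vmax=.007))
E
python3 rel.py .016,.0405 .007,.050 .001,.054; python3 - <<'E'
from h import *
p,d=vision.camera('wrist'); cv2.imwrite('pics/w9.png',cv2.resize(p[60:300,220:420,::-1],None,fx=2.4,fy=2.4,interpolation=cv2.INTER_CUBIC))
E
```

```text
rel x,y,z [0.0247 0.0003 0.0396] tilt [ 0.02153689 -0.01436362] tip z -0.0007989130755245571 [-0.02495129 -0.47037081 -0.25970492] 16.875
.016,.0405
2
[[0.14,0,-0.11,0,0,0],[0.14,0,-0.11,0,0,0]]
.007,.050
3
[[0.12,0,-0.25,0,0,0],[0.12,0,-0.25,0,0,0],[0.12,0,-0.25,0,0,0]]
.001,.054
4
[[0.12,0,-0.25,0,0,0],[0.12,0,-0.25,0,0,0],[0.12,0,-0.25,0,0,0],[0.12,0,-0.25,0,0,0]]
```

View pics/w9.png

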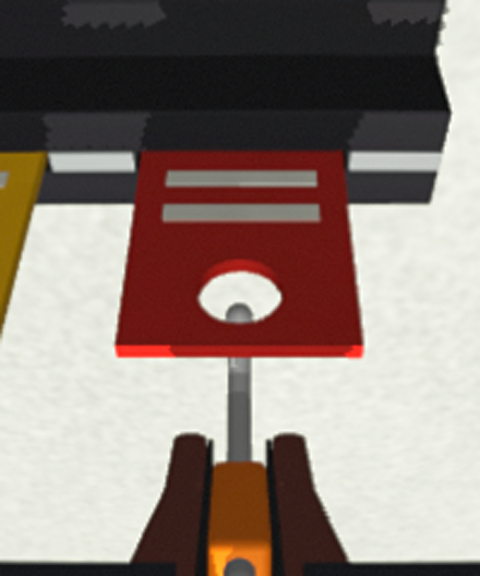

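{"name": "step_arm", "arguments": {
  "plan": [
    [0.15, 0, -0.1, 0, 0, 0],
    [0.15, 0, -0.12, 0, 0, 0],
    [0, 0, 0, 0, 0, 0]
  ]
}}

```text
time_s: 17.3
ee_pos: [0.5715, -0.2468, 0.105]
tcp_rot: [0.555, 2.489, -0.186]
force: [-0.3, -1.0, -0.4]
grip_width: 0.0114
```

```bash
python3 rel.py .007,.049 .001,.054; python3 - <<'E'
from h import *
p,d=vision.camera('wrist'); cv2.imwrite('pics/w10.png',cv2.resize(p[60:300,220:420,::-1],None,fx=2.4,fy=2.4,interpolation=cv2.INTER_CUBIC))
E
```

```text
rel x,y,z [0.0158 0.0006 0.0407] tilt [ 0.02269685 -0.01407381] tip z 0.0002759539594571342 [-0.33499266 -0.95233763 -0.37044841] 17.3
.007,.049
2
[[0.06,-0.01,-0.24,0,0,0],[0.06,-0.01,-0.24,0,0,0]]
.001,.054
3
[[0.07,-0.01,-0.26,0,0,0],[0.07,-0.01,-0.26,0,0,0],[0.07,-0.01,-0.26,0,0,0]]
```

View pics/w10.png

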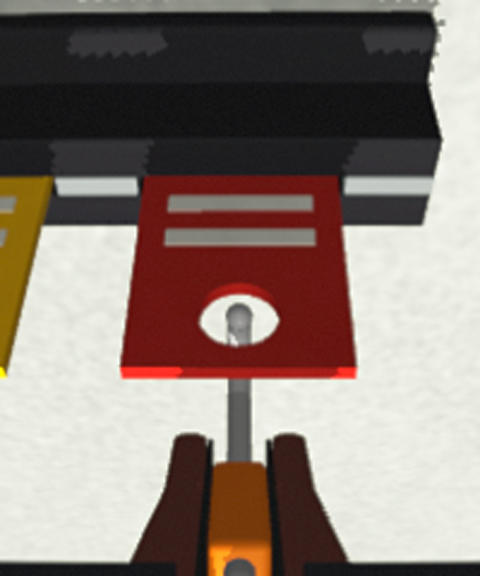

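Tip enters the hole in the middle. Continue along the 40° slope.

{"name": "step_arm", "arguments": {
  "plan": [
    [0.08, -0.02, -0.24, 0, 0, 0],
    [0.08, -0.02, -0.24, 0, 0, 0],
    [0, 0, 0, 0, 0, 0]
  ]
}}

```text
time_s: 17.73
ee_pos: [0.5615, -0.2432, 0.1134]
tcp_rot: [0.555, 2.489, -0.186]
force: [0.2, 0.3, -1.2]
grip_width: 0.0119
```

```bash
python3 rel.py .007,.049 .0005,.0525; python3 - <<'E'
from h import *
p,d=vision.camera('wrist'); cv2.imwrite('pics/w11.png',cv2.resize(p[60:300,220:420,::-1],None,fx=2.4,fy=2.4,interpolation=cv2.INTER_CUBIC))
E
```

```text
rel x,y,z [ 0.0053 -0.0003  0.0491] tilt [ 0.02315434 -0.01417035] tip z 0.00870123978344653 [ 0.21049491  0.29012187 -1.22252181] 17.725
.007,.049
1
[[-0.03,0.03,0.04,0,0,0]]
.0005,.0525
1
[[0.1,0.02,-0.22,0,0,0]]
```

View pics/w11.png

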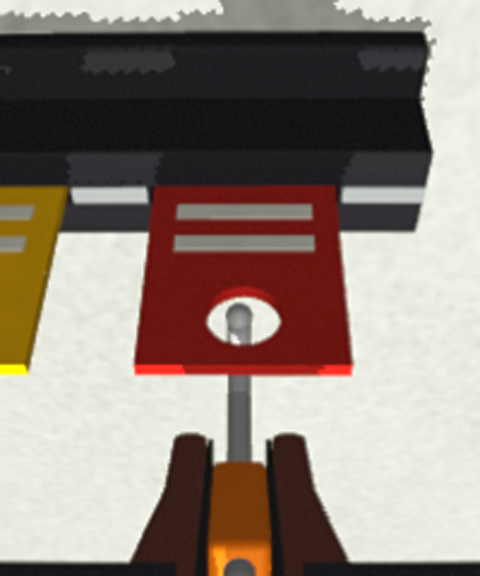

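{"name": "step_arm", "arguments": {
  "plan": [
    [0.09, 0.02, -0.2, 0, 0, 0],
    [0, 0, 0, 0, 0, 0],
    [-0.14, 0, -0.2, 0, 0, 0],
    [-0.14, 0, -0.2, 0, 0, 0],
    [0, 0, 0, 0, 0, 0]
  ]
}}

```text
time_s: 18.4
ee_pos: [0.5573, -0.2405, 0.1284]
tcp_rot: [0.555, 2.489, -0.186]
force: [-0.7, 0.1, -1.5]
grip_width: 0.0119
```

```bash
python3 rel.py .001,.15; python3 - <<'E'
from h import *
p,d=vision.camera('wrist'); cv2.imwrite('pics/w12.png',cv2.resize(p[60:300,220:420,::-1],None,fx=2.4,fy=2.4,interpolation=cv2.INTER_CUBIC))
E
```

```text
rel x,y,z [0.0004 0.0004 0.0642] tilt [ 0.02247469 -0.01399923] tip z 0.02376853424409585 [-0.65048024  0.10670882 -1.54085661] 18.4
.001,.15
13
[[-0.15,0,-0.22,0,0,0],[-0.15,0,-0.22,0,0,0],[-0.15,0,-0.22,0,0,0],[-0.15,0,-0.22,0,0,0],[-0.15,0,-0.22,0,0,0],[-0.15,0,-0.22,0,0,0],[-0.15,0,-0.22,0,0,0],[-0.15,0,-0.22,0,0,0],[-0.15,0,-0.22,0,0,0],[-0.15,0,-0.22,0,0,0],[-0.15,0,-0.22,0,0,0],[-0.15,0,-0.22,0,0,0]]
[[-0.15,0,-0.22,0,0,0]]
```

View pics/w12.png

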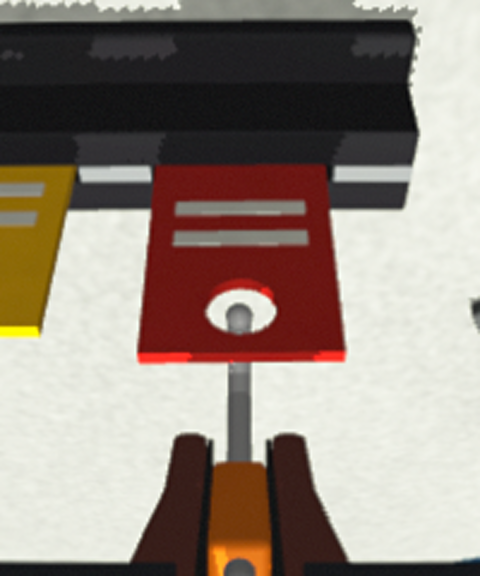

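{"name": "step_arm", "arguments": {
  "plan": [
    [-0.14, 0, -0.21, 0, 0, 0],
    [-0.2, 0, -0.3, 0, 0, 0],
    [-0.2, 0, -0.3, 0, 0, 0],
    [-0.2, 0, -0.3, 0, 0, 0],
    [-0.2, 0, -0.3, 0, 0, 0],
    [-0.2, 0, -0.3, 0, 0, 0],
    [-0.2, 0, -0.3, 0, 0, 0],
    [-0.2, 0, -0.3, 0, 0, 0],
    [-0.2, 0, -0.3, 0, 0, 0],
    [-0.14, 0, -0.2, 0, 0, 0]
  ]
}}

```text
time_s: 19.7
ee_pos: [0.5536, -0.239, 0.2093]
tcp_rot: [0.558, 2.499, -0.186]
force: [-0.5, 0.6, -1.5]
grip_width: 0.0123
```

```bash
python3 rel.py; python3 - <<'E'
from h import *
p,d=vision.camera('wrist'); cv2.imwrite('pics/w13.png',p[:,:,::-1]); print(np.round(read_state()['qpos'],2))
E
```

```text
rel x,y,z [-0.0035  0.0002  0.1452] tilt [ 0.01283162 -0.01565372] tip z 0.10493790717905814 [-0.5475055   0.62345179 -1.53256359] 19.7
[ 1.06  0.22 -0.88  2.14  0.88  0.39  0.63]
```

View pics/w13.png

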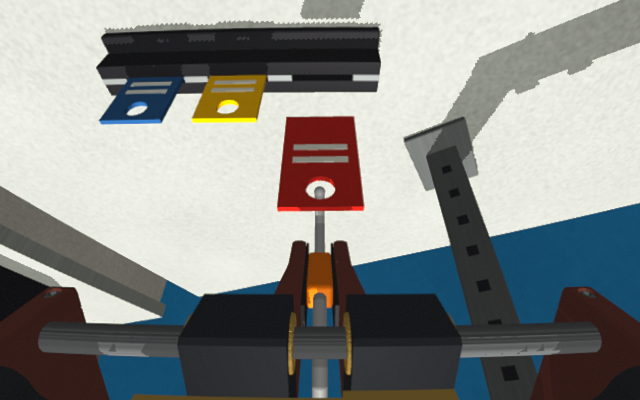

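```bash
python3 - <<'E'
from h import *
for c in ['scene','side']:
    a=np.load(f'pics/rail_{c}.npy'); P=a[:,2:]; k=(P[:,1]>-.1)&(P[:,1]<.09)&(P[:,0]<.70)&(P[:,2]>.238)&(P[:,2]<.262); P=P[k]
    if len(P)>10: print(c,len(P),cv2.fitLine(P[:,:2].astype(np.float32),cv2.DIST_HUBER,0,.001,.001).ravel(),np.median(P,0))
w=tool_for_hook(3.7,[.575,-.0085,.235]); show(rows(w[:3,3],w[:3,:3],vmax=.02))
E
```

```text
side 143 [ 0.07113115 -0.997467    0.6825906  -0.01031551] [ 0.68217528 -0.00419594  0.25426469]
12
[[0.17,0.74,-0.16,-0.02,0,-0.02],[0.15,0.75,-0.14,-0.02,0,-0.02],[0.12,0.76,-0.12,-0.02,0,-0.02],[0.09,0.76,-0.1,-0.02,0,-0.02],[0.07,0.77,-0.08,-0.02,0,-0.02],[0.04,0.77,-0.06,-0.02,0,-0.02],[0.01,0.78,-0.05,-0.02,0,-0.02],[-0.01,0.78,-0.03,-0.02,0,-0.02],[-0.04,0.78,-0.01,-0.02,0,-0.02],[-0.07,0.77,0.01,-0.02,0,-0.02],[-0.09,0.77,0.03,-0.02,0,-0.02],[-0.12,0.77,0.05,-0.02,0,-0.02]]
```

{"name": "step_arm", "arguments": {
  "plan": [
    [0.08, 0.35, -0.08, -0.01, 0, -0.01],
    [0.15, 0.65, -0.14, -0.02, 0, -0.02],
    [0.12, 0.76, -0.12, -0.02, 0, -0.02],
    [0.09, 0.76, -0.1, -0.02, 0, -0.02],
    [0.07, 0.77, -0.08, -0.02, 0, -0.02],
    [0.04, 0.77, -0.06, -0.02, 0, -0.02],
    [0.01, 0.78, -0.05, -0.02, 0, -0.02],
    [-0.01, 0.78, -0.03, -0.02, 0, -0.02],
    [-0.04, 0.78, -0.01, -0.02, 0, -0.02],
    [-0.07, 0.7, 0.01, -0.02, 0, -0.02],
    [-0.09, 0.55, 0.03, -0.02, 0, -0.02],
    [-0.1, 0.35, 0.05, -0.01, 0, -0.01]
  ]
}}

```text
time_s: 21.25
ee_pos: [0.582, -0.0274, 0.2214]
tcp_rot: [-0.05, 2.535, 0.133]
force: [0.3, 0.1, -0.3]
grip_width: 0.012
```

```bash
python3 look.py w14 rail_mid; python3 - <<'E'
from h import *
print(np.round(hook_now(),3)); w=tool_for_hook(3.7,[.61,-.0085,.222]); show(rows(w[:3,3],w[:3,:3],vmax=.018))
p,d=vision.camera('side'); cv2.imwrite('pics/s14.png',p[:,:,::-1])
E
```

```text
[[-0.823 -0.066  0.564  0.582]
 [-0.006  0.994  0.106 -0.027]
 [-0.568  0.084 -0.819  0.221]
 [ 0.     0.     0.     1.   ]] [ 1.2   0.32 -1.31  2.16  0.64  0.34  1.06]
rail_mid [337.6 354. ] 0.8 0.079 [ 0.5068 -0.0329  0.2886]
rail_mid [317.3 199.4] 0.5 0.186 [ 0.567  -0.0265  0.1915]
[[ 0.998 -0.065 -0.022  0.57 ]
 [ 0.063  0.995 -0.082 -0.029]
 [ 0.027  0.08   0.996  0.238]
 [ 0.     0.     0.     1.   ]]
3
[[-0.31,0.2,0.51,0.01,0.01,-0.01],[-0.32,0.21,0.5,0.01,0.01,-0.01],[-0.32,0.21,0.49,0.01,0.01,-0.01]]
```

View pics/w14.png

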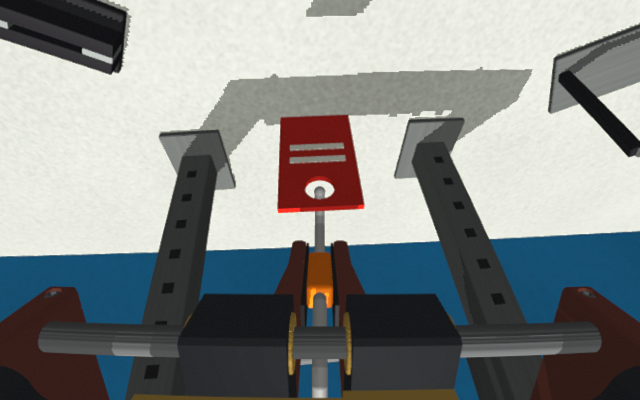

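View pics/s14.png

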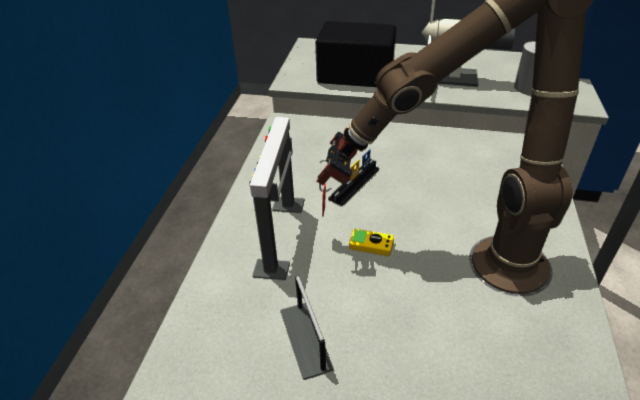

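```bash
cat >> h.py <<'E'
RAIL=np.array([.6835,-.0085,.25]); YF=3.8; xf=np.array([np.cos(np.radians(YF)),np.sin(np.radians(YF)),0])
def rr(x,lift,keep=False,vmax=.015,n=None):
    w=tool_for_hook(YF,RAIL+x*xf+[0,0,lift-.048]); T=toolT(); show(rows(w[:3,3],T[:3,:3] if keep else w[:3,:3],vmax=vmax,n=n))
def rep():
    h=hook_now(); r=h[:3,3]-RAIL; print('rel x,y',np.round([r@xf,r[:2]@[-xf[1],xf[0]]],4),'lift',round(r[2]+.048,4),'yaw',np.degrees(np.arctan2(h[1,0],h[0,0])),'zrow',np.round(h[2],3),np.round(read_state()['force'],1),read_state()['time_s'],read_state()['grip_width'],np.round(read_state()['qpos'],2))
E
python3 -c "
from h import *
rep(); rr(-.06,.0135)"
```

```text
rel x,y [-0.1147 -0.0133] lift 0.0361 yaw 3.556079675776898 zrow [0.027 0.08  0.996 0.238] [-0.4  0.7 -2. ] 21.4 0.011619711204419736 [ 1.2   0.32 -1.3   2.16  0.64  0.34  1.06]
5
[[-0.25,0.08,0.4,0.01,0,-0.01],[-0.25,0.08,0.4,0.01,0,-0.01],[-0.25,0.09,0.4,0.01,0,-0.01],[-0.26,0.09,0.4,0.01,0,-0.01],[-0.26,0.09,0.39,0.01,0,-0.01]]
```

{"name": "step_arm", "arguments": {
  "plan": [
    [-0.25, 0.08, 0.4, 0.01, 0, -0.01],
    [-0.25, 0.08, 0.4, 0.01, 0, -0.01],
    [-0.25, 0.09, 0.4, 0.01, 0, -0.01],
    [-0.25, 0.09, 0.4, 0.01, 0, -0.01],
    [-0.25, 0.09, 0.4, 0.01, 0, -0.01],
    [0, 0, 0, 0, 0, 0]
  ]
}}

```text
time_s: 22.15
ee_pos: [0.6365, -0.0162, 0.1971]
tcp_rot: [-0.109, 2.533, -0.007]
force: [0.2, 0.8, -2.2]
grip_width: 0.0119
```

```bash
python3 -c "
from h import *
rep(); rr(-.045,.0135)
for c in ['side','scene']:
    p,d=vision.camera(c); cv2.imwrite(f'pics/{c}15.png',p[:,:,::-1]); np.save(f'pics/{c}15d.npy',d)
a=cv2.imread('pics/side15.png')[100:300,220:400]; b=cv2.imread('pics/scene15.png')[160:360,240:420]
cv2.imwrite('pics/c15.png',cv2.resize(np.hstack([a,b]),None,fx=2.2,fy=2.2,interpolation=cv2.INTER_CUBIC))
h=hook_now(); 
for nm,q in dict(crook=[0,0,.048,1],top=[0,0,.056,1],seat=[0,0,-.052,1],o=[0,0,0,1],end=[.011,0,.048,1]).items(): print(nm,proj('side',(h@q)[:3]),proj('scene',(h@q)[:3]))
for c in ['side','scene']: print(c,proj(c,[RAIL+t*np.array([-xf[1],xf[0],0]) for t in (-.1,0,.1)]))
"
```

```text
rel x,y [-0.0596 -0.0036] lift 0.0118 yaw 4.46680605683856 zrow [ 0.026 -0.034  0.999  0.214] [ 0.2  0.8 -2.2] 22.15 0.011864720445890415 [ 0.72  0.32 -0.91  2.1   0.94  0.35  0.75]
1
[[-0.5,0.15,0.28,-0.01,0.02,0.02]]
crook [[305.07851289 171.22049618]] [[317.70083326 203.59658438]]
top [[305.01642052 169.02366293]] [[317.85551468 200.73409621]]
seat [[305.81973763 197.30657469]] [[315.89781588 236.87828104]]
o [[305.44220286 184.05165227]] [[316.80613214 220.13116606]]
end [[301.23664922 170.94347318]] [[319.62040796 206.88740612]]
side [[289.82571108 153.69657902]
 [283.85867834 173.81590307]
 [277.22744135 196.22136101]]
scene [[282.68751413 239.33308008]
 [329.47965149 227.03508662]
 [373.6880271  215.35154586]]
```

View pics/c15.png

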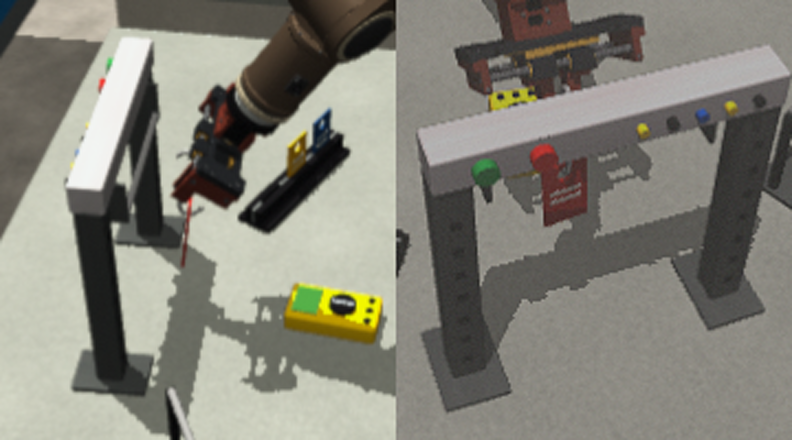

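```bash
python3 -c "
from h import *
im=cv2.imread('pics/side15.png'); g=cv2.cvtColor(im,cv2.COLOR_BGR2GRAY); d=np.load('pics/side15d.npy')
yv=np.array([-xf[1],xf[0],0])
for t in (-.06,-.04,-.02,0,.02):
    P=proj('side',RAIL+t*yv)[0]; r=int(round(P[1])); c=int(round(P[0])); print(t,np.round(P,1),'cols',c-6,list(g[r,c-6:c+7]),np.round(d[r,c-6:c+7],3))
"
```

```text
-0.06 [287.5 161.5] cols 282 [np.uint8(28), np.uint8(29), np.uint8(28), np.uint8(38), np.uint8(82), np.uint8(107), np.uint8(97), np.uint8(58), np.uint8(48), np.uint8(136), np.uint8(194), np.uint8(201), np.uint8(200)] [1.538 1.535 1.531 1.529 1.443 1.437 1.442 1.444 1.56  1.873 1.872 1.871
 1.882]
-0.04 [286.3 165.5] cols 280 [np.uint8(30), np.uint8(29), np.uint8(29), np.uint8(30), np.uint8(55), np.uint8(101), np.uint8(105), np.uint8(85), np.uint8(43), np.uint8(25), np.uint8(27), np.uint8(82), np.uint8(185)] [1.545 1.549 1.55  1.549 1.542 1.424 1.421 1.426 1.539 1.54  1.565 1.587
 1.857]
-0.02 [285.1 169.6] cols 279 [np.uint8(76), np.uint8(33), np.uint8(28), np.uint8(32), np.uint8(67), np.uint8(104), np.uint8(104), np.uint8(78), np.uint8(40), np.uint8(29), np.uint8(27), np.uint8(23), np.uint8(61)] [1.563 1.559 1.557 1.556 1.407 1.401 1.406 1.413 1.55  1.545 1.557 1.566
 1.586]
0 [283.9 173.8] cols 278 [np.uint8(194), np.uint8(108), np.uint8(43), np.uint8(37), np.uint8(80), np.uint8(107), np.uint8(99), np.uint8(69), np.uint8(38), np.uint8(30), np.uint8(30), np.uint8(28), np.uint8(20)] [1.813 1.573 1.578 1.569 1.398 1.391 1.396 1.394 1.567 1.568 1.569 1.56
 1.577]
0.02 [282.6 178.1] cols 277 [np.uint8(203), np.uint8(196), np.uint8(134), np.uint8(68), np.uint8(100), np.uint8(109), np.uint8(95), np.uint8(58), np.uint8(33), np.uint8(29), np.uint8(29), np.uint8(29), np.uint8(28)] [1.803 1.799 1.799 1.578 1.387 1.379 1.381 1.384 1.579 1.574 1.574 1.576
 1.577]
```

```bash
python3 -c "
from h import *
rr(-.032,.014,vmax=.012)"
```

```text
3
[[-0.32,0.06,0.19,0,0.01,0.01],[-0.32,0.06,0.19,0,0.01,0.01],[-0.32,0.06,0.18,0,0.01,0.01]]
```

{"name": "step_arm", "arguments": {
  "plan": [
    [-0.32, 0.06, 0.19, -0.004, 0.005, 0.006],
    [-0.32, 0.06, 0.19, -0.004, 0.005, 0.006],
    [-0.32, 0.06, 0.18, -0.004, 0.005, 0.006],
    [0, 0, 0, 0, 0, 0]
  ]
}}

```text
time_s: 22.75
ee_pos: [0.6653, -0.0121, 0.1996]
tcp_rot: [-0.073, 2.56, 0.029]
force: [-0.6, 0.4, -2.1]
grip_width: 0.0119
```

```bash
python3 -c "
from h import *
rep(); rr(-.02,.0135,n=1); rr(0.001,.0135,vmax=.01)"
```

```text
rel x,y [-0.0303 -0.0017] lift 0.0146 yaw 3.3631728527463065 zrow [0.001 0.001 1.    0.217] [-0.6  0.4 -2.1] 22.75 0.01189349577904874 [ 0.72  0.4  -0.94  2.01  0.89  0.42  0.81]
1
[[-0.32,0.07,0.26,0,0,0]]
4
[[-0.25,0.02,0.18,0,0,0],[-0.25,0.02,0.18,0,0,0],[-0.25,0.02,0.18,0,0,0],[-0.26,0.02,0.18,0,0,0]]
```

{"name": "step_arm", "arguments": {
  "plan": [
    [-0.25, 0.02, 0.19, 0, 0, 0],
    [-0.25, 0.02, 0.19, 0, 0, 0],
    [0, 0, 0, 0, 0, 0]
  ]
}}

```text
time_s: 23.12
ee_pos: [0.6817, -0.0102, 0.1981]
tcp_rot: [-0.073, 2.561, 0.029]
force: [0.4, -0.3, -1.3]
grip_width: 0.0119
```

```bash
python3 -c "
from h import *
rep(); rr(0.001,.0125,vmax=.01)
p,d=vision.camera('side'); cv2.imwrite('pics/s16.png',cv2.resize(p[120:240,240:360,::-1],None,fx=5,fy=5,interpolation=cv2.INTER_CUBIC))"
```

```text
rel x,y [-0.0137 -0.0009] lift 0.0131 yaw 3.351878511030441 zrow [0.001 0.001 1.    0.215] [ 0.4 -0.3 -1.3] 23.125 0.011861755112671532 [ 0.69  0.42 -0.92  1.98  0.9   0.44  0.8 ]
2
[[-0.24,0.02,0.17,0,0,0],[-0.24,0.02,0.17,0,0,0]]
```

View pics/s16.png

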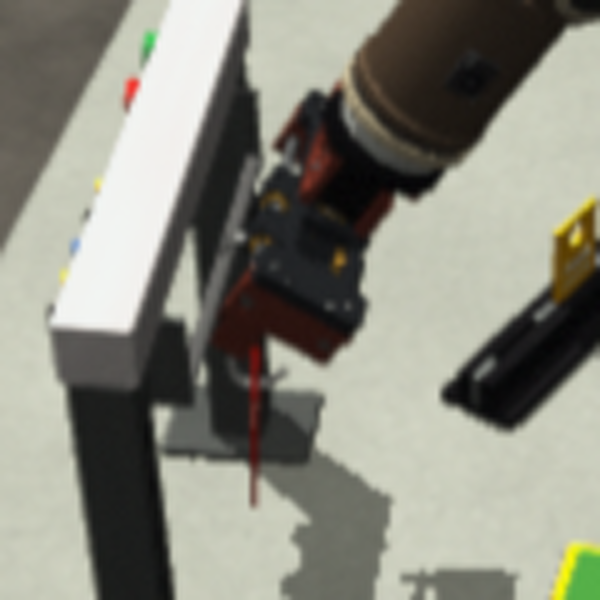

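{"name": "step_arm", "arguments": {
  "plan": [
    [-0.24, 0.02, 0.18, 0, 0, 0],
    [-0.24, 0.02, 0.17, 0, 0, 0],
    [0, 0, 0, 0, 0, 0]
  ]
}}

```text
time_s: 23.55
ee_pos: [0.697, -0.0081, 0.1973]
tcp_rot: [-0.073, 2.561, 0.029]
force: [-0.5, 0.2, -1.2]
grip_width: 0.0122
```

```bash
python3 -c "
from h import *
rep(); rr(0.001,.002,vmax=.005)"
```

```text
rel x,y [0.0017 0.0002] lift 0.0123 yaw 3.370683535126307 zrow [0.001 0.001 1.    0.214] [-0.5  0.2 -1.2] 23.55 0.012239572759091637 [ 0.66  0.45 -0.91  1.94  0.92  0.46  0.79]
3
[[0.08,0,0.11,0,0,0],[0.08,0,0.11,0,0,0],[0.08,0,0.11,0,0,0]]
```

{"name": "step_arm", "arguments": {
  "plan": [
    [0.08, 0, 0.11, 0, 0, 0],
    [0.08, 0, 0.11, 0, 0, 0],
    [0.08, 0, 0.11, 0, 0, 0],
    [0, 0, 0, 0, 0, 0]
  ]
}}

```text
time_s: 24.05
ee_pos: [0.6959, -0.0082, 0.1859]
tcp_rot: [-0.073, 2.562, 0.029]
force: [-0.3, -0.2, -1.4]
grip_width: 0.0123
```

```bash
python3 -c "
from h import *
rep()"
```

```text
rel x,y [0.0006 0.0002] lift 0.0009 yaw 3.37174069109047 zrow [-0.     0.001  1.     0.203] [-0.3 -0.2 -1.4] 24.05 0.012334770266455884 [ 0.64  0.45 -0.88  1.96  0.95  0.44  0.76]
```

Lift 0.9 mm left, no odd forces. Check a view, then lower slightly until contact.

{"name": "step_arm", "arguments": {
  "plan": [
    [0.04, 0, 0.06, 0, 0, 0],
    [0, 0, 0, 0, 0, 0]
  ]
}}

```text
time_s: 24.3
ee_pos: [0.6965, -0.0081, 0.1852]
tcp_rot: [-0.074, 2.56, 0.028]
force: [-2.6, -0.7, 1.2]
grip_width: 0.0119
```

```bash
python3 look.py w17 hook_tip; python3 -c "
from h import *
rep()
p,d=vision.camera('side'); cv2.imwrite('pics/s17.png',cv2.resize(p[120:240,240:360,::-1],None,fx=4,fy=4,interpolation=cv2.INTER_CUBIC))
p,d=vision.camera('scene'); cv2.imwrite('pics/c17.png',cv2.resize(p[160:300,260:420,::-1],None,fx=4,fy=4,interpolation=cv2.INTER_CUBIC))"
```

```text
[[-0.835 -0.059  0.547  0.696]
 [-0.047  0.998  0.036 -0.008]
 [-0.549  0.004 -0.836  0.185]
 [ 0.     0.     0.     1.   ]] [ 0.63  0.45 -0.87  1.96  0.96  0.43  0.75]
hook_tip [321.8 190.9] 0.57 0.168 [ 0.6634 -0.0082  0.1644]
rel x,y [0.0012 0.0003] lift 0.0002 yaw 3.379439863121167 zrow [0.002 0.    1.    0.202] [-2.5 -0.3  2.2] 24.4 0.011598894001589121 [ 0.64  0.46 -0.87  1.96  0.95  0.43  0.75]
```

View pics/s17.png

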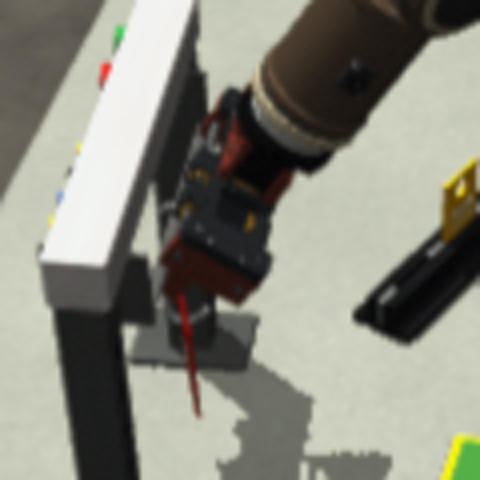

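View pics/c17.png

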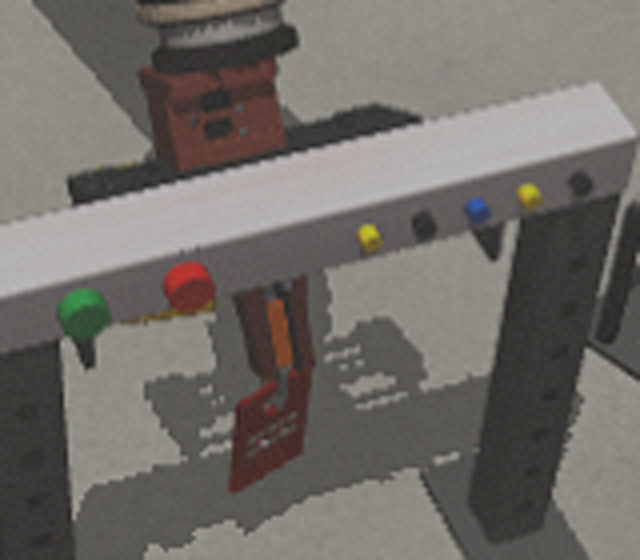

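View pics/w17.png

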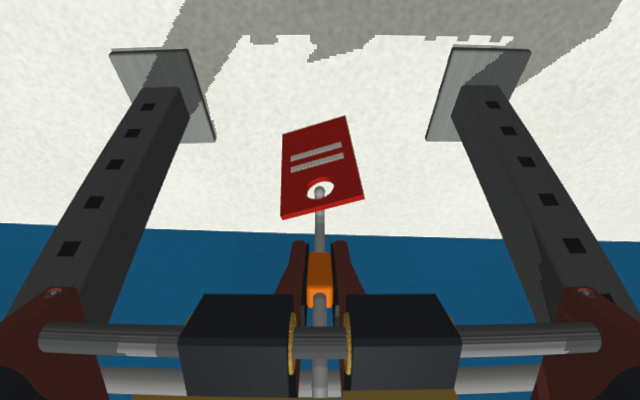

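{"name": "step_arm", "arguments": {
  "plan": [
    [0.08, 0, -0.02, 0, 0, 0],
    [0, 0, 0, 0, 0, 0]
  ]
}}

```text
time_s: 24.75
ee_pos: [0.695, -0.008, 0.1849]
tcp_rot: [-0.074, 2.559, 0.029]
force: [-1.6, -0.4, 1.5]
grip_width: 0.0117
```

```bash
python3 -c "
from h import *
rep()"
```

```text
rel x,y [-0.0003  0.0004] lift -0.0002 yaw 3.3912742273072505 zrow [0.003 0.001 1.    0.202] [-1.6 -0.4  1.5] 24.75 0.01166676611052156 [ 0.64  0.45 -0.87  1.96  0.96  0.43  0.75]
```

{"name": "step_arm", "arguments": {
  "plan": [
    [0, 0, 0, 0, 0, 0],
    [0, 0, 0, 0, 0, 0],
    [0, 0, 0, 0, 0, 0],
    [0, 0, 0, 0, 0, 0],
    [0, 0, 0, 0, 0, 0],
    [0, 0, 0, 0, 0, 0]
  ],
  "grip": -0.2
}}

```text
time_s: 25.5
ee_pos: [0.6947, -0.0079, 0.1842]
tcp_rot: [-0.074, 2.56, 0.03]
force: [-0.6, -0.1, 0.9]
grip_width: 0.0526
```

```bash
python3 look.py w18 hook hook_tip; python3 -c "
from h import *
rep()"
```

```text
[[-0.835 -0.059  0.548  0.695]
 [-0.046  0.998  0.037 -0.008]
 [-0.549  0.005 -0.836  0.184]
 [ 0.     0.     0.     1.   ]] [ 0.64  0.45 -0.87  1.96  0.96  0.43  0.75]
hook [317.3 279. ] 0.76 0.146 [ 0.6704 -0.0098  0.2087]
hook_tip [318.  193.5] 0.61 0.168 [ 0.6628 -0.0099  0.1643]
hook_tip [314.8 204.9] 0.28 0.187 [ 0.6813 -0.0107  0.157 ]
rel x,y [-0.0005  0.0005] lift -0.0008 yaw 3.393484181406912 zrow [0.002 0.001 1.    0.201] [ 0.5  0.4 -0.6] 25.65 0.05267010720821968 [ 0.64  0.45 -0.87  1.96  0.96  0.43  0.75]
```

View pics/w18.png

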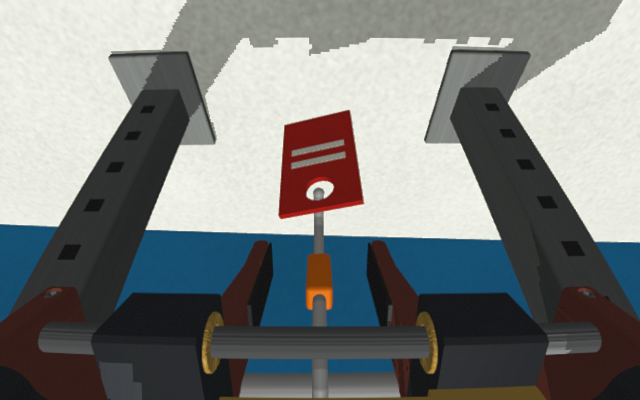

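{"name": "step_arm", "arguments": {
  "plan": [
    [0, 0, -0.3, 0, 0, 0],
    [0, 0, -0.5, 0, 0, 0],
    [0, 0, -0.6, 0, 0, 0],
    [0, 0, -0.6, 0, 0, 0],
    [0, 0, -0.6, 0, 0, 0],
    [0, 0, -0.6, 0, 0, 0],
    [0, 0, -0.6, 0, 0, 0],
    [0, 0, -0.6, 0, 0, 0]
  ]
}}

```text
time_s: 26.65
ee_pos: [0.631, -0.0108, 0.2804]
tcp_rot: [-0.078, 2.561, 0.028]
force: [-0.3, 0.1, 0.6]
grip_width: 0.0529
```

```bash
python3 look.py w19 hook hook_crook rail_mid; python3 -c "
from h import *
rep()
p,d=vision.camera('side'); cv2.imwrite('pics/s19.png',cv2.resize(p[100:260,220:400,::-1],None,fx=3.5,fy=3.5,interpolation=cv2.INTER_CUBIC))"
```

```text
[[-0.835 -0.062  0.547  0.631]
 [-0.05   0.998  0.037 -0.011]
 [-0.548  0.004 -0.837  0.28 ]
 [ 0.     0.     0.     1.   ]] [ 1.01  0.28 -1.22  1.98  0.59  0.54  1.08]
hook [318.8 205.5] 0.57 0.252 [ 0.6684 -0.0081  0.2125]
hook_crook [319.6 255.3] 0.8 0.227 [ 0.671  -0.0074  0.2553]
rail_mid [321.5 253.8] 0.75 0.234 [ 0.6767 -0.0057  0.2508]
rel x,y [-0.0639  0.0011] lift 0.0948 yaw 3.4704231986052037 zrow [ 0.001 -0.001  1.     0.297] [-0.1  0.3 -0.8] 26.85 0.05240775585402543 [ 1.01  0.28 -1.22  1.98  0.59  0.54  1.08]
```

View pics/w19.png

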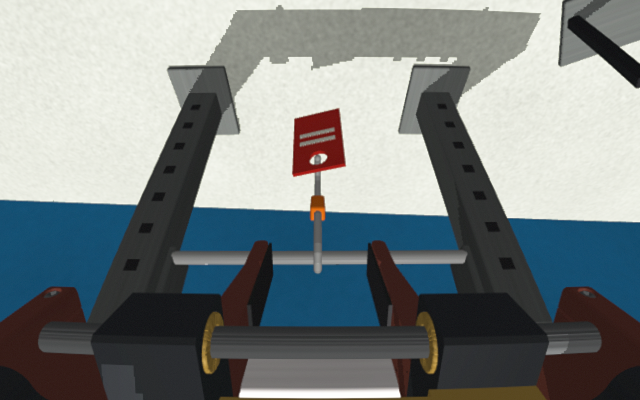

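View pics/s19.png

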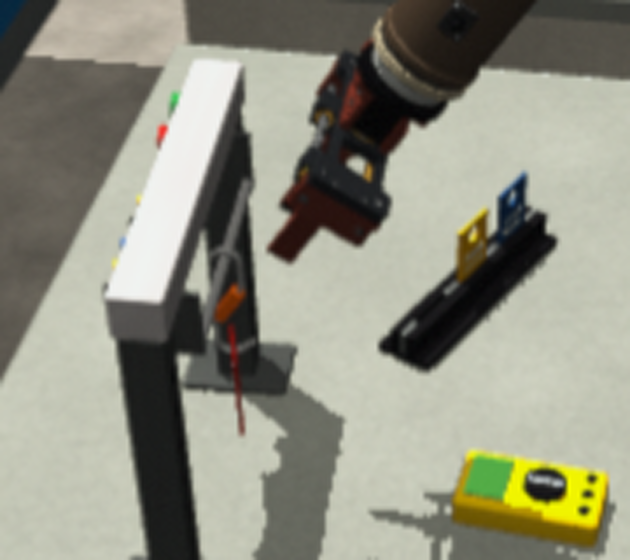

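{"name": "step_arm", "arguments": {
  "plan": [
    [0.3, 0, -0.5, 0, 0, 0],
    [0.3, 0, -0.5, 0, 0, 0],
    [0.3, 0, -0.5, 0, 0, 0],
    [0.3, 0, -0.5, 0, 0, 0],
    [0, 0, 0, 0, 0, 0],
    [0, 0, 0, 0, 0, 0],
    [0, 0, 0, 0, 0, 0],
    [0, 0, 0, 0, 0, 0],
    [0, 0, 0, 0, 0, 0],
    [0, 0, 0, 0, 0, 0]
  ]
}}

```text
time_s: 28.15
ee_pos: [0.5784, -0.0137, 0.302]
tcp_rot: [-0.079, 2.565, 0.036]
force: [0.3, -0.5, -0.7]
grip_width: 0.0525
```

```bash
python3 look.py w20 hook_crook rail_mid red_hole; python3 -c "
from h import *
a,_=vision.camera('side'); b,_=vision.camera('scene'); cv2.imwrite('pics/f20.png',cv2.resize(np.hstack([a[100:300,220:420],b[160:360,130:420]])[:,:,::-1],None,fx=1.6,fy=1.6,interpolation=cv2.INTER_CUBIC)); print(read_state()['force'],read_state()['qd'])"
```

```text
[[-0.837 -0.064  0.543  0.578]
 [-0.049  0.998  0.043 -0.014]
 [-0.545  0.009 -0.839  0.302]
 [ 0.     0.     0.     1.   ]] [ 1.36  0.12 -1.45  2.04  0.2   0.52  1.44]
hook_crook [316.4 262.5] 0.62 0.282 [ 0.6707 -0.0093  0.2534]
rail_mid [319.4 266.4] 0.69 0.283 [ 0.673  -0.0065  0.2559]
rail_mid [318.6 182.3] 0.41 0.335 [ 0.6648 -0.0071  0.163 ]
red_hole [316.1 179.7] 0.64 0.335 [ 0.6631 -0.0098  0.161 ]
[-0.01598251  0.00985247  0.15914472] [ 0.00111676 -0.00031156  0.00043097  0.00182254  0.00059112 -0.00033848
  0.00131683]
```

View pics/f20.png

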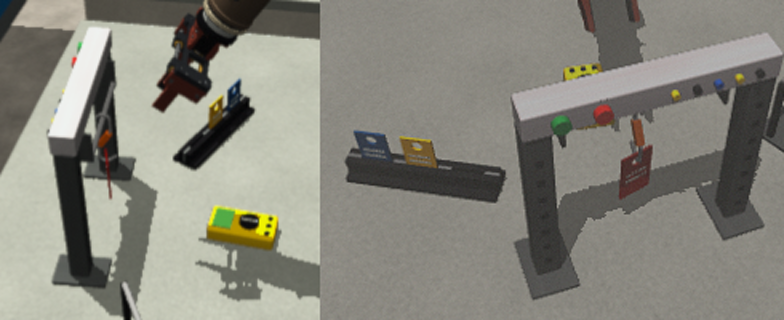

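View pics/w20.png

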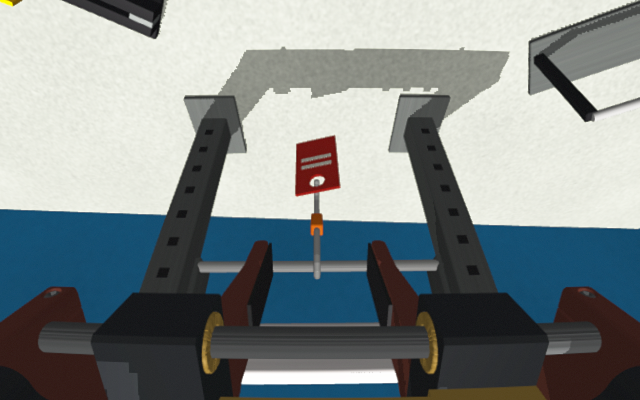

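The hook hangs on the rail with the red tag on its lower crook (tag near (317,165), rail at row 266). The bystanders haven't moved and the arm is clear.

```bash
python3 -c "
from h import *
print(robot.sign_off(), read_state()['time_s'])"
```

```text
the job is handed in; nothing more can be done
the job is handed in; nothing more can be done
```

The S-hook now hangs over the middle of the rail under the beam, with the red tag hanging freely from its lower crook. I handed the job in at about 28 s of the 54 s allowed.

I took the hook off the stand, put its tip through the red tag's hole from the far side, and lifted the tag straight up out of the rack. I then carried both to the frame, set the hook over the rail, released it and backed the arm away.

**Last checks:**
- The final side, scene and wrist pictures show the hook on the rail, the tag on the crook, and the gripper touching nothing (force about 0 N).
- By eye, the yellow tag, blue tag and meter look unmoved. I did not measure their positions again.
- The largest force I read was about 3 N, when the hook settled on the rail. I only read it between moves.
- The tag hangs slightly turned about the vertical, but looked steady in the last pictures.
- No check failed. The trained networks gave a few wrong finds, such as for the rail and the hook tip, so I used depth measurements for those instead.

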